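Rack the serving boards

TASK

Put the serving boards away: stand the two that lean against the bread crate on edge in the free slots of the wire rack, one board to a slot, and slide every board in the rack, including any left sticking out, fully home against the back stop. Let no board fall flat on the counter, and do not shove or knock over the syrup bottle, the mug or the jar.

Things in the scene. Friction and masses are not known exactly. Their poses are not given: they have to be found in the camera images.
- rack: front-loading steel wire rack with a flat floor tray 136 (x) by 176 mm (y), fixed. Origin: centre of its underside; z up, x across the slots; mouth open to +y: boards slide in along -y, on edge, length along y. Four slots between five 6 mm wire hoops at x = -56, -28, 0, 28, 56 mm: slot centres x = -42, -14, 14, 42 mm, 22 mm clear. Inner hoops are 105 mm high, the outer two 153 mm
- rack_mouth (a point): middle of the rack's mouth at floor level: the hoops' front wires (centre line) stand at this y, 84 mm in front of the rack's origin. The floor's top is at this height, 12 mm above the origin
- rack_tie (a point): middle of the front tie bar, an 8 mm bar along x over all the slots, 78 mm in front of the origin and 153 mm above it (a like one at the back, y = -78 mm). It leaves 17 mm over a standing board; boards cannot go in from above
- rack_stop (a point): middle of the back stop's front face at floor level, 80 mm behind the rack's origin: two bars along x, 35 and 90 mm up. A board fully home touches it: board centre at y = +8 mm, z = 72 mm in the rack's frame, front edge at y = +96 mm, 9 mm proud of the hoops
- crate: open slatted wooden bread crate with bread rolls inside, 200 x 200 mm and 60 mm high with 8 mm walls, fixed; the rolls reach 43 mm up. Origin at the centre of its underside, z up. One board leans against its -x side, another against its -y side
- board_a: plain light wood serving board, a slab 176 mm long (its y), 120 mm high (its z), 12 mm thick (its x), about 0.18 kg; all four are alike. Origin at the slab's centre. It starts on the counter leaning about 22 degrees from upright against the crate's -x side, its upper edge overhanging the crate's rim and about 114 mm above the counter
- board_b: plain light wood serving board, a slab 176 mm long (its y), 120 mm high (its z), 12 mm thick (its x), about 0.18 kg; all four are alike. Origin at the slab's centre. It starts on the counter leaning about 22 degrees from upright against the crate's -y side, its upper edge overhanging the crate's rim and about 114 mm above the counter
- board_c: plain light wood serving board, a slab 176 mm long (its y), 120 mm high (its z), 12 mm thick (its x), about 0.18 kg; all four are alike. Origin at the slab's centre. It starts on edge in one of the rack's slots, home or sticking out of the mouth by up to 65 mm
- board_d: plain light wood serving board, a slab 176 mm long (its y), 120 mm high (its z), 12 mm thick (its x), about 0.18 kg; all four are alike. Origin at the slab's centre. It starts on edge in one of the rack's slots, home or sticking out of the mouth by up to 65 mm
- syrup: amber syrup bottle standing on the counter, 64 mm across, 210 mm high, loose; origin at the centre of its base. A bystander
- cup: white mug standing on the counter, 76 mm across, 75 mm high, handle at its +y side, loose; origin at the centre of its base. A bystander
- jar: glass jar standing on the counter, 72 mm across, 100 mm high, loose; origin at the centre of its base. A bystander
There are look-alikes about, which are no part of the job. Leave any blue or grey look-alike of the board_a alone. Leave any grey look-alike of the board_c alone.

How it is judged:
At the end, for the whole second after the job is handed in: All four boards stand on edge in the rack, each in a slot of its own: centre within 7 mm of the home depth, within 4 mm of standing height, less than 8 degrees from vertical, within 7 degrees of parallel to the dividers, at rest; bystanders standing and not shoved, no board ever fallen flat (y of board_a in the frame of rack between 0.001 and 0.015 m and z of board_a in the frame of rack between 0.068 and 0.076 m and x of board_a in the frame of rack between -0.056 and 0.056 m and angle between the z axis of each of board_a, board_b, board_c, board_d and the z axis of rack, either way round below 0.14 rad and angle between the y axis of each of board_a, board_b, board_c, board_d and the y axis of rack, either way round below 0.12 rad and linear speed of each of board_a, board_b, board_c, board_d below 0.02 m/s and y of board_b in the frame of rack between 0.001 and 0.015 m and z of board_b in the frame of rack between 0.068 and 0.076 m and x of board_b in the frame of rack between -0.056 and 0.056 m and y of board_c in the frame of rack between 0.001 and 0.015 m and z of board_c in the frame of rack between 0.068 and 0.076 m and x of board_c in the frame of rack between -0.056 and 0.056 m and y of board_d in the frame of rack between 0.001 and 0.015 m and z of board_d in the frame of rack between 0.068 and 0.076 m and x of board_d in the frame of rack between -0.056 and 0.056 m); the robot touches nothing.
It fails at once if the syrup bottle is shoved more than 25 mm or tipped over (distance of syrup from where it was at the start of the episode above 0.025 m or angle between syrup's own z axis and vertical above 0.5 rad).
It fails at once if the mug is shoved more than 25 mm or tipped over (distance of cup from where it was at the start of the episode above 0.025 m or angle between cup's own z axis and vertical above 0.5 rad).
It fails at once if the jar is shoved more than 25 mm or tipped over (distance of jar from where it was at the start of the episode above 0.025 m or angle between jar's own z axis and vertical above 0.5 rad).
It fails at once if a board lies flat on the counter (its height axis more than 60 degrees off vertical and its centre below 45 mm) ((angle between the z axis of board_a and the z axis of rack, either way round above 1.05 rad and height (world z) of board_a below 0.045 m) or (angle between the z axis of board_b and the z axis of rack, either way round above 1.05 rad and height (world z) of board_b below 0.045 m) or (angle between the z axis of board_c and the z axis of rack, either way round above 1.05 rad and height (world z) of board_c below 0.045 m) or (angle between the z axis of board_d and the z axis of rack, either way round above 1.05 rad and height (world z) of board_d below 0.045 m)).
It also fails if it takes over 72 s, if anything falls off the work surface, if the arm or the gripper's body presses on something with over 40 N, if the wrist force passes 120 N, or if a joint passes its speed limit or range.

ROBOT

A 6-joint arm with a two-finger parallel gripper is mounted at the origin on the work surface. World frame = base frame: x ahead of the robot, y to its left, z up, the work surface at z = 0. Lengths are in m, angles in rad, forces in N, time in s.
With the tool pointing down it reaches from about 0.225 to 0.875 m from the base axis. Payload 3.4 kg.
Tool frame: the origin (TCP) lies at the centre of the arm's flange, where the gripper is bolted on; the fingertips stand manip.tcp_to_tips ahead of it and the grasp point (between the pads) lies 155 mm ahead of it (manip.tcp_to_tips is the distance from the TCP to the fingertips, in m); z points along the fingers, y is the line along which they close (so a half turn about z gives the same grasp; the last joint's range is limited). The gripper opens to 85 mm and grips with 20 to 120 N. Pads are 22 mm wide; open, the fingers measure 114 mm over their backs; the gripper's body (76 mm by 85 mm) begins 54 mm behind the grasp point. The pads swing forward as they close: fully open they stand 13 mm farther back than shut.
Start: joints at [1.021, 0.276, 1.505, -0, 1.361, -0.121], TCP at [0.239, 0.523, 0.405] pointing down, gripper open.
Joint ranges: [-2.89, 2.89], [-0.75, 2.08], [0.22, 2.7], [-1.18, 4.32], [0.11, 2.71], [-2.7, 2.7]. Speed limits (rad/s): [2.57, 2.57, 3.14, 3.14, 3.14, 3.14].

INTERFACE

Orientations are given as a unit quaternion [w, x, y, z].
In Python, from rig import sensors, imaging, manip gives the robot as it stands. The module is installed in compiled form; this text tells all that it offers.
- The arm moves only by the tool jog_arm, never from a script. Its argument "plan" is a list of rows, each an object of numbers: "dx", "dy", "dz": the shift along the tool's x, y, z in mm; "ax", "ay", "az": the turn, a rotation vector about the tool's x, y, z in units of 6 degrees (1.0 is 6 degrees); "grip": the closure, from 0 (fully open) to 1 (shut). A call has 1 to 20 rows; each row shifts and turns the commanded pose from where the row before left it, along the tool's axes as they then stand; what a row does not reach is not made up. A row lasts 1/12 s, in which the tool goes at most 41.7 mm and 7.16 degrees, less where a joint would pass 70% of its speed; a pose out of reach is approached as far as the arm can. A call is refused whole if a number of a shift passes 41.7 or a number of a turn 1, either way. A call with a gripper value outside its range is refused whole. The fingers move at their own pace and stop on an object; "grip_force" is the grip in N (left out, the last holds). Time passes only in rows, so rows that do not move let the fingers close. It gives the time, the measured TCP pose, the force, the opening and the grip force at its end, in the units of the state.
- sensors.get_state(): the state, without advancing time (a new reading comes with each control period).
- imaging.get_image(name): name is "scene" or "side" or "wrist"; returns a dict with "image" (384x512x3 uint8, red, green, blue), "K" (3x3 intrinsics, pixels), "extrinsics" (4x4, takes a point from world to camera coordinates). Camera axes: x right, y up, looking along -z (the intrinsics and any distortion apply to the point x, -y, -z); pixel columns grow to the right and rows downward; lengths in m; the calibration is good to about 2 mm. The wrist camera is an equidistant fisheye: a pixel r from the principal point sees the ray r / f radians off the axis. A picture is of the moment at which its call begins. There is no depth.
- manip.sign_off(): hands the job in; it is judged then, once.
The state is a dict: "clock": time; "qpos": joint angles; "qd": joint speeds; "effort": joint torques, N m; "position": TCP position; "ee_rot": TCP orientation; "contact_force": force on the tool from outside, world axes, zero at the start; "moment": the same for the moment, N m; "width": finger opening in m; "gripper_force": force on a finger pad.
Only numpy, scipy, OpenCV 4.12 (cv2) and the standard library are available. Lean on these libraries where they do the work, as an engineer would, in place of code of your own. Each camera call takes 0.05 s, during which the arm holds its last target. There are 200 camera calls.

## Working session

There is one attempt and no reset: what is moved stays moved. The work goes in short steps, Python scripts to look and compute and a tool call to move; the robot and the scene stay as the last step left them, time stands still between calls to the robot, and variables do not carry over. Pictures are saved under pics/ and viewed, at most 10 in all, crops included, and the job is handed in when it is done.

Besides the shell and the picture viewer there is one more tool, called after ">>>" in YAML: its name, and indented under it one key for each argument. jog_arm: Moves the arm, as the interface text tells. Its arguments: {"type":"object","properties":{"plan":{"type":"array"},"grip_force":{"type":"number"}},"required":["plan"]}

```bash
mkdir -p pics; python3 - <<'E'
from rig import sensors, imaging, manip
import cv2, numpy as np
print(sensors.get_state()); print(manip.tcp_to_tips)
for n in ["scene","side","wrist"]:
    d=imaging.get_image(n); cv2.imwrite(f"pics/{n}0.png",d["image"][:,:,::-1])
    np.savez(f"pics/{n}0.npz",**{k:d[k] for k in("K","extrinsics")}); print(n,d["K"],d["extrinsics"],[k for k in d])
a=cv2.imread("pics/scene0.png");b=cv2.imread("pics/side0.png")
cv2.imwrite("pics/s_big.png",cv2.resize(a,(800,600),interpolation=cv2.INTER_CUBIC))
cv2.imwrite("pics/side_big.png",cv2.resize(b,(800,600),interpolation=cv2.INTER_CUBIC))
E
```

```text
{'clock': 0.0, 'qpos': array([ 1.02097706e+00,  2.76600161e-01,  1.50615401e+00, -2.56979803e-05,
        1.36067174e+00, -1.20982721e-01]), 'qd': array([-6.15342161e-07,  1.16075882e-03, -1.33015460e-03,  2.20925075e-04,
        8.37604997e-05, -9.64464691e-05]), 'effort': array([-7.71363193e-04, -4.16763961e+01, -2.45805645e+01, -5.53811933e-04,
        1.10168828e-02, -3.37842799e-06]), 'position': array([0.23898027, 0.52275021, 0.40382814]), 'ee_rot': array([-2.89843606e-04,  2.12776341e-01,  9.77100501e-01, -8.69691149e-04]), 'contact_force': array([-0.34118256, -0.08302439,  0.1458941 ]), 'moment': array([-0.06171954,  0.04270585,  0.03548573]), 'gripper_force': 0.0, 'width': 0.08528513606619799}
0.1734
scene [[408.42286017   0.         258.82278826]
 [  0.         408.42286017 189.84285079]
 [  0.           0.           1.        ]] [[-0.15609453  0.9876397   0.01422382 -0.02695135]
 [-0.68980593 -0.11930678  0.7140964   0.2972322 ]
 [ 0.70696696  0.10165487  0.69990286 -1.70423013]
 [ 0.          0.          0.          1.        ]] ['image', 'K', 'extrinsics']
side [[402.37908959   0.         257.05199817]
 [  0.         402.37908959 195.24788139]
 [  0.           0.           1.        ]] [[ 0.72426562 -0.6893856  -0.013668   -0.33493534]
 [ 0.53627726  0.55072946  0.6396122  -0.41664839]
 [-0.43341207 -0.47057896  0.76857623 -1.28702215]
 [ 0.          0.          0.          1.        ]] ['image', 'K', 'extrinsics']
wrist [[297.31863964   0.         256.78437687]
 [  0.         297.31863964 189.40487923]
 [  0.           0.           1.        ]] [[ 0.41569774  0.90950224 -0.00103296 -0.57421439]
 [-0.86216604  0.39370008 -0.31885727  0.0414248 ]
 [-0.28959473  0.13343883  0.94780218 -0.38019372]
 [ 0.          0.          0.          1.        ]] ['image', 'K', 'extrinsics']
```

View pics/s_big.png

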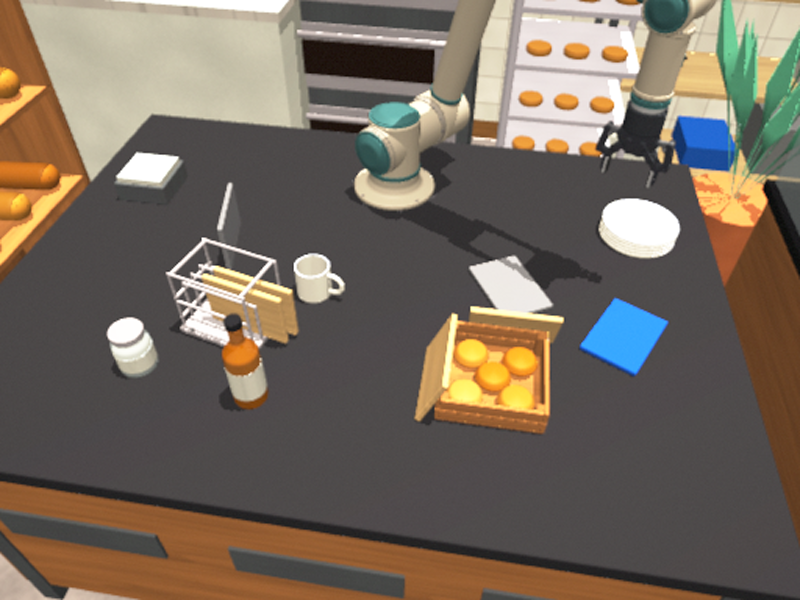

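View pics/side_big.png

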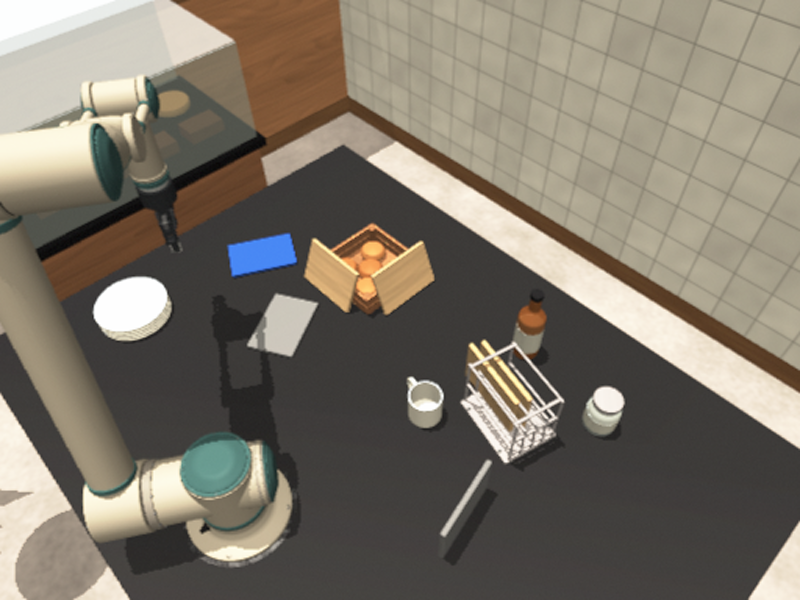

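```bash
python3 - <<'E'
import cv2, numpy as np
S=3.6
def pan(f,x,y):
    a=cv2.imread(f)[y:y+84,x:x+112]
    p=cv2.resize(a,None,fx=S,fy=S,interpolation=cv2.INTER_CUBIC)[:300,:400]
    for k in range(0,112,10):
        X=int((k+(-x)%10)*S); 
        if X<400: cv2.line(p,(X,0),(X,5),(0,255,255),1); cv2.putText(p,str(x+k+(-x)%10),(X,14),0,.3,(0,255,255))
        Y=int((k+(-y)%10)*S)
        if Y<300: cv2.line(p,(0,Y),(5,Y),(0,255,255),1); cv2.putText(p,str(y+k+(-y)%10),(6,Y+4),0,.3,(0,255,255))
    return p
r=np.vstack([np.hstack([pan("pics/scene0.png",97,147),pan("pics/scene0.png",260,196)]),np.hstack([pan("pics/side0.png",275,215),pan("pics/side0.png",183,130)])])
cv2.imwrite("pics/crops.png",r)
E
```

```text
(no output)
```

View pics/crops.png

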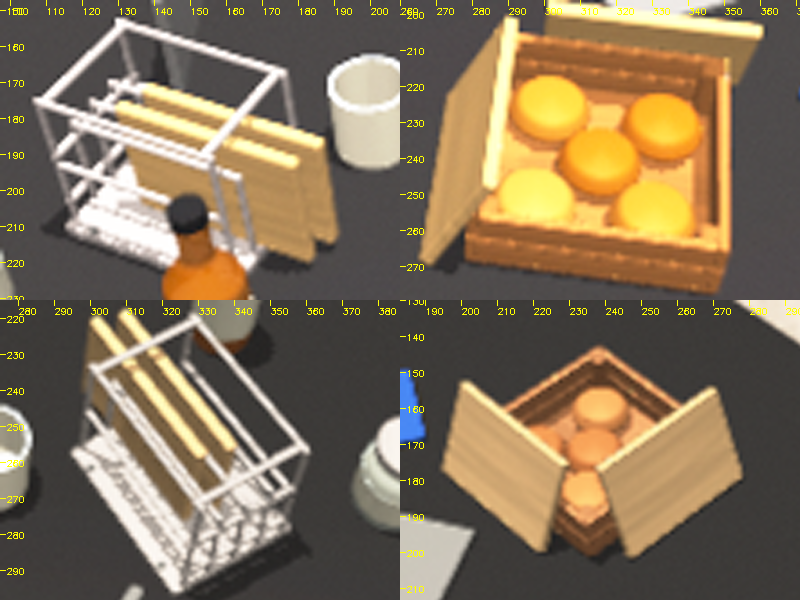

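```bash
cat > h.py <<'E'
import numpy as np
from scipy.optimize import least_squares
C={n:np.load(f"pics/{n}0.npz") for n in("scene","side")}
def proj(n,p):
    q=C[n]["extrinsics"]@np.append(p,1); K=C[n]["K"]
    return np.array([K[0,0]*q[0]/-q[2]+K[0,2], K[1,1]*-q[1]/-q[2]+K[1,2]])
def fit(f,obs,x0,name):
    g=lambda x:np.concatenate([proj(n,f(x,np.array(p)/1e3))-uv for n,p,uv in obs])
    r=least_squares(g,x0,loss="soft_l1"); print(name,np.round(r.x,4),"res",np.round(r.fun.reshape(-1,2),1).tolist()); return r.x
def yawed(x,p):
    c,s=np.cos(x[2]),np.sin(x[2]); return np.array([x[0]+c*p[0]-s*p[1],x[1]+s*p[0]+c*p[1],p[2]])
def lean(x,p): # x,y centre, yaw of lean dir, tilt ; p=(normal,length,height)
    t=x[3];u=np.array([np.cos(x[2]),np.sin(x[2]),0]);v=np.array([-u[1],u[0],0]);z=np.array([0,0,1])
    h=np.cos(t)*z+np.sin(t)*u;n=np.cos(t)*u-np.sin(t)*z
    return np.array([x[0],x[1],.06*np.cos(t)+.006*np.sin(t)])+n*p[0]+v*p[1]+h*p[2]
E
python3 - <<'E'
from h import *
R=fit(yawed,[("scene",(-56,-78,153),(130.3,153.1)),("scene",(-56,78,153),(174.8,166.4)),("scene",(56,78,153),(155.9,191.4)),("scene",(56,-78,153),(108.1,174.8)),
("side",(-56,78,153),(301.4,233.9)),("side",(56,78,153),(329.7,220.6)),("side",(56,-78,153),(359.7,256.7)),("side",(-56,-78,153),(331.9,267.2)),
("side",(-68,88,8),(295.8,257.2)),("side",(-68,-88,2),(324.4,295.6)),("side",(68,-88,6),(355.6,277.5))],[.4,-.3,0],"rack")
fit(yawed,[("scene",(-100,100,60),(350.8,213.2)),("scene",(100,100,60),(350.8,265.4)),("scene",(100,100,0),(348.3,276.6)),("scene",(100,-100,60),(279.4,260.4)),("scene",(100,-100,0),(278.3,267.7)),("side",(100,100,60),(238.6,143.9))],[.5,.3,0],"crate")
fit(lean,[("side",(-6,88,60),(201.1,152.8)),("side",(-6,-88,60),(229.7,175.8)),("side",(-6,-88,-60),(223.3,200)),("side",(-6,88,-60),(194.9,177.2)),("scene",(6,88,60),(360.6,204.8)),("scene",(6,88,-60),(355,220))][:5],[.4,.3,0,.38],"A")
fit(lean,[("side",(-6,88,60),(238.6,176.7)),("side",(-6,-88,60),(270.5,154.4)),("side",(-6,-88,-60),(278,179.4)),("side",(-6,88,-60),(247.7,201.1)),("scene",(6,88,60),(289.7,201)),("scene",(-6,-88,-60),(266.9,269.6))],[.5,.2,1.57,.38],"B")
Rc,Rs=np.cos(R[2]),np.sin(R[2])
def inr(x,p): return yawed(R,np.array([x[0]+p[0],x[1]+p[1],.072+p[2]]))
fit(inr,[("scene",(0,-88,60),(137.8,171.4)),("scene",(0,88,60),(186.4,185.9)),("scene",(6,88,-60),(190.6,213.1)),("side",(0,88,60),(301.9,220.6)),("side",(0,-88,60),(331.9,258))],[-.04,.03],"c1 in rack")
fit(inr,[("scene",(0,-88,60),(130.3,176.4)),("scene",(0,88,60),(179.8,192.3)),("scene",(6,88,-60),(183.1,219.2)),("side",(0,88,60),(310.3,218.3)),("side",(0,-88,60),(339.7,256.4))],[-.01,.03],"c2 in rack")
def ax(x,p): return np.array([x[0],x[1],p[2]])
k=1/1.5625
for nm,obs,g in [("syrup",[("scene",(0,0,210),(234*k,322*k)),("scene",(0,0,0),(249*k,396*k)),("side",(0,0,210),(537*k,295*k)),("side",(0,0,30),(529*k,340*k))],[.5,-.2]),
 ("cup",[("scene",(0,0,75),(312*k,266*k)),("side",(0,0,75),(425*k,395*k))],[.3,-.1]),("jar",[("scene",(0,0,100),(127*k,330*k)),("scene",(0,0,0),(137*k,362*k)),("side",(0,0,100),(609*k,396*k))],[.5,-.4])]:
    o=fit(ax,obs,g,nm); d=o-R[:2]; print("  in rack",np.round([Rc*d[0]+Rs*d[1],-Rs*d[0]+Rc*d[1]],4))
E
```

```text
rack [ 0.554  -0.2461 -0.2271] res [[-0.1, 1.5], [-1.4, 1.0], [-2.5, -0.3], [0.1, 2.0], [0.2, 0.5], [-0.7, -0.5], [-0.6, -2.4], [-1.3, 3.4], [-1.5, -0.4], [-0.6, 1.4], [0.4, 0.0]]
crate [0.6238 0.2956 0.0102] res [[-0.0, -1.3], [1.0, 0.1], [-0.2, 1.3], [-0.7, -4.3], [-0.6, 1.0], [-1.4, -1.3]]
A [0.5217 0.3218 0.0345 0.3523] res [[-1.8, 0.2], [-0.6, -0.6], [0.1, -0.2], [0.2, 0.1], [-1.2, 1.2]]
B [0.6478 0.1871 1.6074 0.3327] res [[0.6, 0.9], [0.3, -0.4], [-0.7, -1.3], [-0.3, 0.7], [0.9, -0.2], [-0.6, 0.2]]
c1 in rack [-0.0179  0.0537] res [[-1.5, -0.8], [-0.0, 0.0], [-1.0, 1.2], [-2.2, -0.7], [-0.9, -0.0]]
c2 in rack [0.0109 0.0464] res [[-1.4, -0.6], [-0.4, -0.8], [-0.0, 0.7], [-2.5, -0.5], [-0.1, -0.8]]
syrup [ 0.7323 -0.1509] res [[-2.2, -0.8], [0.8, 0.9], [0.4, -1.5], [-1.8, 1.1]]
  in rack [0.1523 0.1329]
cup [ 0.4323 -0.1055] res [[-0.3, -0.0], [-0.3, -0.2]]
  in rack [-0.1502  0.1096]
jar [ 0.6923 -0.3913] res [[-1.8, 0.1], [1.4, 1.7], [-0.7, 1.6]]
  in rack [ 0.1675 -0.1104]
```

```bash
cat > g.py <<'E'
import numpy as np
from scipy.spatial.transform import Rotation as T
from rig import sensors
def cur():
    s=sensors.get_state(); q=s["ee_rot"]; return s["position"],T.from_quat([q[1],q[2],q[3],q[0]]),s
def ori(yaw,tx=0,ty=0): # yaw of tool y (rad); then tilts about tool x, y (deg)
    y=np.array([np.cos(yaw),np.sin(yaw),0]);z=np.array([0,0,-1.]);x=np.cross(y,z)
    return T.from_matrix(np.c_[x,y,z])*T.from_euler("xy",[tx,ty],degrees=True)
def to(p,Rt,off=0.155,label=""):
    """rot (6deg units), then shift in final tool axes (mm) to bring point `off` ahead of TCP to p"""
    x,R,s=cur(); rv=(R.inv()*Rt).as_rotvec(degrees=True)/6
    d=Rt.inv().apply(np.array(p)-Rt.apply([0,0,off])-x)*1e3
    print(label,"rot",np.round(rv,2),"shift",np.round(d,1),"norm",round(np.linalg.norm(d)))
E
python3 - <<'E'
from g import *
to([.588,-.1,.40],ori(-.227),0)
E
```

```text
rot [-1.000e-02  1.000e-02  1.307e+01] shift [-528.3  480.2    4. ] norm 714
```

>>> jog_arm:
  plan:
    - {"az": 1}
    - {"az": 1}
    - {"az": 1}
    - {"az": 1}
    - {"az": 1}
    - {"az": 1}
    - {"az": 1}
    - {"az": 1}
    - {"az": 1}
    - {"az": 1}
    - {"az": 1}
    - {"az": 1}
    - {"az": 1}
    - {"dx": -29, "dy": 26, "grip": 0.76}
    - {"dx": -29, "dy": 26, "grip": 0.76}
    - {"dx": -29, "dy": 26, "grip": 0.76}
    - {"dx": -29, "dy": 26, "grip": 0.76}
    - {"dx": -29, "dy": 26, "grip": 0.76}
    - {"dx": -29, "dy": 26, "grip": 0.76}
    - {"dx": -29, "dy": 26, "grip": 0.76}

```text
$.plan[0]: bad value
```

>>> jog_arm:
  plan:
    - {"dx": -29, "dy": 27}
    - {"dx": -29, "dy": 27}
    - {"dx": -29, "dy": 27}
    - {"dx": -29, "dy": 27}
    - {"dx": -29, "dy": 27}
    - {"dx": -29, "dy": 27}
    - {"dx": -29, "dy": 27}
    - {"dx": -29, "dy": 27}
    - {"dx": -29, "dy": 27}
    - {"dx": -29, "dy": 27}
    - {"dx": -29, "dy": 27}
    - {"dx": 0}
    - {"dx": 0}

```text
$.plan[0]: bad value
```

```bash
python3 - <<'E'
from g import *
from rig import imaging
import cv2
to([.588,-.1,.40],ori(-.227),0); print(cur()[2]["width"])
d=imaging.get_image("wrist");np.savez("pics/wrist1.npz",K=d["K"],extrinsics=d["extrinsics"]);cv2.imwrite("pics/w1.png",cv2.resize(d["image"][:,:,::-1],(800,600),interpolation=cv2.INTER_CUBIC))
E
```

```text
rot [-1.000e-02  1.000e-02  1.307e+01] shift [-528.3  480.2    4. ] norm 714
0.08546620821882465
```

View pics/w1.png

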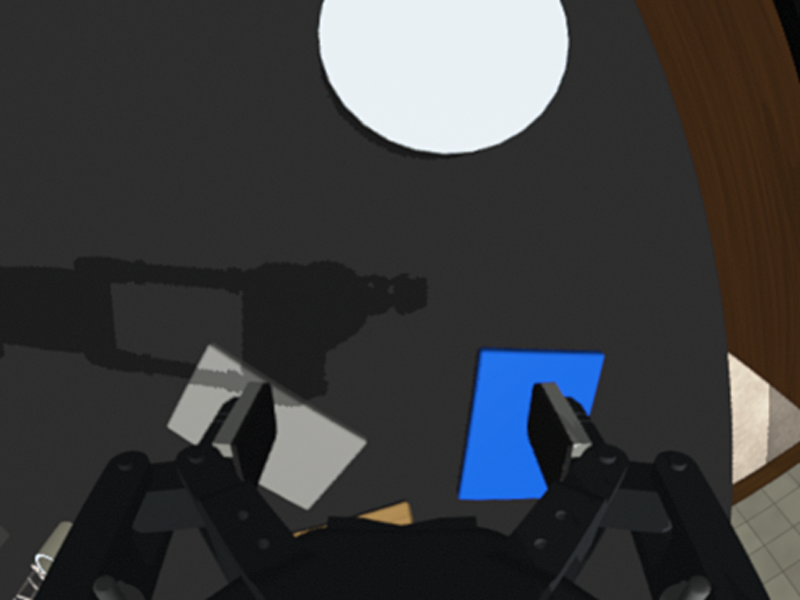

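>>> jog_arm:
  plan:
    - {"dx": 0, "dy": 0, "dz": 0, "ax": 0, "ay": 0, "az": 1, "grip": 0.76}
    - {"dx": 0, "dy": 0, "dz": 0, "ax": 0, "ay": 0, "az": 1, "grip": 0.76}
    - {"dx": 0, "dy": 0, "dz": 0, "ax": 0, "ay": 0, "az": 1, "grip": 0.76}
    - {"dx": 0, "dy": 0, "dz": 0, "ax": 0, "ay": 0, "az": 1, "grip": 0.76}
    - {"dx": 0, "dy": 0, "dz": 0, "ax": 0, "ay": 0, "az": 1, "grip": 0.76}
    - {"dx": 0, "dy": 0, "dz": 0, "ax": 0, "ay": 0, "az": 1, "grip": 0.76}
    - {"dx": 0, "dy": 0, "dz": 0, "ax": 0, "ay": 0, "az": 1, "grip": 0.76}
    - {"dx": 0, "dy": 0, "dz": 0, "ax": 0, "ay": 0, "az": 1, "grip": 0.76}
    - {"dx": 0, "dy": 0, "dz": 0, "ax": 0, "ay": 0, "az": 1, "grip": 0.76}
    - {"dx": 0, "dy": 0, "dz": 0, "ax": 0, "ay": 0, "az": 1, "grip": 0.76}
    - {"dx": 0, "dy": 0, "dz": 0, "ax": 0, "ay": 0, "az": 1, "grip": 0.76}
    - {"dx": 0, "dy": 0, "dz": 0, "ax": 0, "ay": 0, "az": 1, "grip": 0.76}
    - {"dx": 0, "dy": 0, "dz": 0, "ax": 0, "ay": 0, "az": 1, "grip": 0.76}
    - {"dx": -31, "dy": 27, "dz": 0, "ax": 0, "ay": 0, "az": 0, "grip": 0.76}
    - {"dx": -31, "dy": 27, "dz": 0, "ax": 0, "ay": 0, "az": 0, "grip": 0.76}
    - {"dx": -31, "dy": 27, "dz": 0, "ax": 0, "ay": 0, "az": 0, "grip": 0.76}
    - {"dx": -31, "dy": 27, "dz": 0, "ax": 0, "ay": 0, "az": 0, "grip": 0.76}
    - {"dx": -31, "dy": 27, "dz": 0, "ax": 0, "ay": 0, "az": 0, "grip": 0.76}
    - {"dx": -31, "dy": 27, "dz": 0, "ax": 0, "ay": 0, "az": 0, "grip": 0.76}
    - {"dx": -31, "dy": 27, "dz": 0, "ax": 0, "ay": 0, "az": 0, "grip": 0.76}

```text
clock: 1.87
position: [0.3766, 0.2682, 0.4047]
ee_rot: [0.0, 0.78, 0.626, 0.0]
contact_force: [0.9, 0.6, -0.3]
width: 0.0207
gripper_force: 0.0
```

>>> jog_arm:
  plan:
    - {"dx": -31, "dy": 27, "dz": 0, "ax": 0, "ay": 0, "az": 0, "grip": 0.76}
    - {"dx": -31, "dy": 27, "dz": 0, "ax": 0, "ay": 0, "az": 0, "grip": 0.76}
    - {"dx": -31, "dy": 27, "dz": 0, "ax": 0, "ay": 0, "az": 0, "grip": 0.76}
    - {"dx": -31, "dy": 27, "dz": 0, "ax": 0, "ay": 0, "az": 0, "grip": 0.76}
    - {"dx": -31, "dy": 27, "dz": 0, "ax": 0, "ay": 0, "az": 0, "grip": 0.76}
    - {"dx": -31, "dy": 27, "dz": 0, "ax": 0, "ay": 0, "az": 0, "grip": 0.76}
    - {"dx": -31, "dy": 27, "dz": 0, "ax": 0, "ay": 0, "az": 0, "grip": 0.76}
    - {"dx": -31, "dy": 27, "dz": 0, "ax": 0, "ay": 0, "az": 0, "grip": 0.76}
    - {"dx": -31, "dy": 27, "dz": 0, "ax": 0, "ay": 0, "az": 0, "grip": 0.76}
    - {"dx": -31, "dy": 27, "dz": 0, "ax": 0, "ay": 0, "az": 0, "grip": 0.76}
    - {"dx": -31, "dy": 27, "dz": 0, "ax": 0, "ay": 0, "az": 0, "grip": 0.76}
    - {"dx": 0, "dy": 0, "dz": 0, "ax": 0, "ay": 0, "az": 0, "grip": 0.76}
    - {"dx": 0, "dy": 0, "dz": 0, "ax": 0, "ay": 0, "az": 0, "grip": 0.76}

```text
clock: 2.95
position: [0.5928, -0.1296, 0.4036]
ee_rot: [-0.001, 0.781, 0.624, -0.0]
contact_force: [-1.3, 1.3, -0.1]
width: 0.0207
gripper_force: 0.0
```

```bash
python3 - <<'E'
from g import *
from rig import imaging
import cv2
to([.581,-.129,.40],ori(-.227),0); print(cur()[2]["width"])
d=imaging.get_image("wrist");np.savez("pics/wrist1.npz",K=d["K"],extrinsics=d["extrinsics"]);cv2.imwrite("pics/w2.png",cv2.resize(d["image"][:,:,::-1],(800,600),interpolation=cv2.INTER_CUBIC))
E
```

```text
rot [-0.01 -0.    0.04] shift [ -2.1 -11.6   3.6] norm 12
0.020688499234983095
```

View pics/w2.png

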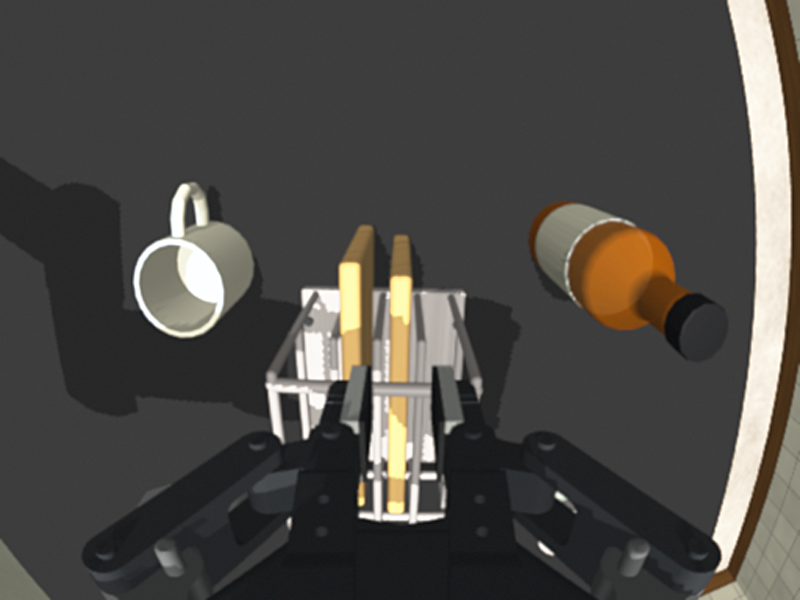

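```bash
cat >> h.py <<'E'
def wproj(f,p):
    D=np.load(f); q=D["extrinsics"]@np.append(p,1); K=D["K"]; v=np.array([q[0],-q[1]]); r=np.linalg.norm(v)
    return K[:2,2]+v/r*np.arctan2(r,-q[2])*K[0,0]
_p=proj
def proj(n,p): return wproj(n,p) if n.endswith("npz") else _p(n,p)
def b(u,v): return np.array([(u+.5)*.64-.5,(v+.5)*.64-.5])
E
python3 - <<'E'
from h import *
W="pics/wrist1.npz"
o=[(W,(-58,78,153),b(269,381)),(W,(58,78,153),b(481,387)),(W,(-68,88,12),b(303,290)),(W,(68,88,12),b(466,291))]
R1=fit(yawed,o,[.55,-.25,-.22],"rackW")
R=fit(yawed,o*2+[("scene",(-56,-78,153),(130.3,153.1)),("scene",(-56,78,153),(174.8,166.4)),("scene",(56,78,153),(155.9,191.4)),("scene",(56,-78,153),(108.1,174.8)),
("side",(-56,78,153),(301.4,233.9)),("side",(56,78,153),(329.7,220.6)),("side",(-68,88,8),(295.8,257.2))],[.55,-.25,-.22],"rack")
for r in (R1,R):
    f=lambda x,p: yawed(r,np.array([x[0]+p[0],x[1]+p[1],.072+p[2]]))
    for nm,oo in [("c1",[(W,(0,88,60),b(350,263)),(W,(6,88,-60),b(374,227))]),("c2",[(W,(0,88,60),b(402,278)),(W,(6,88,-60),b(411,236))])]:
        fit(f,oo,[0,.05],nm)
    g=lambda x,p:np.array([x[0],x[1],p[2]])
    for nm,oo in [("cup",[(W,(0,0,75),b(179,287))]),("syr",[(W,(0,0,210),b(697,328)),(W,(0,0,0),b(572,230))])]:
        s=fit(g,oo,[.5,-.1],nm)-r[:2]; c,q=np.cos(r[2]),np.sin(r[2]); print("   in rack",np.round([c*s[0]+q*s[1],-q*s[0]+c*s[1]],3))
E
```

```text
rackW [ 0.5499 -0.2441 -0.2407] res [[0.7, 0.7], [-0.5, 0.1], [-0.8, -1.4], [0.4, -0.2]]
rack [ 0.5501 -0.2444 -0.2378] res [[0.8, 1.1], [-0.4, 0.1], [-0.7, -1.1], [0.5, -0.2], [0.8, 1.1], [-0.4, 0.1], [-0.7, -1.1], [0.5, -0.2], [1.2, 0.7], [-0.5, 0.4], [-1.9, -1.0], [1.2, 1.0], [-0.9, 0.6], [-1.5, -0.1], [-2.5, -0.3]]
c1 [-0.014   0.0524] res [[-0.1, 0.5], [0.1, -0.9]]
c2 [0.0145 0.0448] res [[0.4, 0.2], [-0.6, -0.3]]
cup [ 0.4319 -0.1045] res [[0.0, -0.0]]
   in rack [-0.148  0.107]
syr [ 0.7232 -0.1458] res [[0.8, -0.4], [-9.6, 2.0]]
   in rack [0.145 0.137]
c1 [-0.0139  0.0526] res [[-0.1, 0.5], [0.1, -0.9]]
c2 [0.0145 0.045 ] res [[0.4, 0.2], [-0.6, -0.3]]
cup [ 0.4319 -0.1045] res [[0.0, -0.0]]
   in rack [-0.148  0.108]
syr [ 0.7232 -0.1458] res [[0.8, -0.4], [-9.6, 2.0]]
   in rack [0.145 0.137]
```

```bash
cat >> g.py <<'E'
RK=(.5500,-.2443,-.2395)
def rk(x,y,z): # mm in rack frame -> world m
    c,s=np.cos(RK[2]),np.sin(RK[2]); return np.array([RK[0]+(c*x-s*y)/1e3,RK[1]+(s*x+c*y)/1e3,z/1e3])
def rel(p): # world -> rack mm
    c,s=np.cos(RK[2]),np.sin(RK[2]); d=np.array(p)-[RK[0],RK[1],0]; return np.round(1e3*np.array([c*d[0]+s*d[1],-s*d[0]+c*d[1],d[2]]),1)
E
python3 - <<'E'
from g import *
O=ori(RK[2],0,-36)
to(rk(0,170,62),O,.1734,"pre"); to(rk(0,170,255),O,.1734,"out"); to(rk(0,96,62),O,.1734,"home")
E
```

```text
pre rot [ 0.04 -6.01  0.18] shift [239.  -13.3  75.4] norm 251
out rot [ 0.04 -6.01  0.18] shift [125.6 -13.3 -80.7] norm 150
home rot [ 0.04 -6.01  0.18] shift [179.2 -13.3 118.9] norm 215
```

>>> jog_arm:
  plan:
    - {"dx": 0, "dy": 0, "dz": 0, "ax": 0, "ay": -1, "az": 0.03, "grip": 0.76}
    - {"dx": 0, "dy": 0, "dz": 0, "ax": 0, "ay": -1, "az": 0.03, "grip": 0.76}
    - {"dx": 0, "dy": 0, "dz": 0, "ax": 0, "ay": -1, "az": 0.03, "grip": 0.76}
    - {"dx": 0, "dy": 0, "dz": 0, "ax": 0, "ay": -1, "az": 0.03, "grip": 0.76}
    - {"dx": 0, "dy": 0, "dz": 0, "ax": 0, "ay": -1, "az": 0.03, "grip": 0.76}
    - {"dx": 0, "dy": 0, "dz": 0, "ax": 0, "ay": -1, "az": 0.03, "grip": 0.76}
    - {"dx": 31.5, "dy": -3.3, "dz": -20, "ax": 0, "ay": 0, "az": 0, "grip": 0.76}
    - {"dx": 31.5, "dy": -3.3, "dz": -20, "ax": 0, "ay": 0, "az": 0, "grip": 0.76}
    - {"dx": 31.5, "dy": -3.3, "dz": -20, "ax": 0, "ay": 0, "az": 0, "grip": 0.76}
    - {"dx": 31.5, "dy": -3.3, "dz": -20, "ax": 0, "ay": 0, "az": 0, "grip": 0.76}
    - {"dx": 19, "dy": 0, "dz": 26, "ax": 0, "ay": 0, "az": 0, "grip": 0.76}
    - {"dx": 19, "dy": 0, "dz": 26, "ax": 0, "ay": 0, "az": 0, "grip": 0.76}
    - {"dx": 19, "dy": 0, "dz": 26, "ax": 0, "ay": 0, "az": 0, "grip": 0.76}
    - {"dx": 19, "dy": 0, "dz": 26, "ax": 0, "ay": 0, "az": 0, "grip": 0.76}
    - {"dx": 19, "dy": 0, "dz": 26, "ax": 0, "ay": 0, "az": 0, "grip": 0.76}
    - {"dx": 19, "dy": 0, "dz": 26, "ax": 0, "ay": 0, "az": 0, "grip": 0.76}
    - {"dx": 0, "dy": 0, "dz": 0, "ax": 0, "ay": 0, "az": 0, "grip": 0.76}
    - {"dx": 0, "dy": 0, "dz": 0, "ax": 0, "ay": 0, "az": 0, "grip": 0.76}

```text
clock: 4.5
position: [0.6142, 0.0217, 0.2014]
ee_rot: [0.192, 0.747, 0.588, -0.243]
contact_force: [0.2, 0.4, 0.3]
width: 0.0204
gripper_force: 0.0
```

```bash
python3 - <<'E'
from g import *
O=ori(RK[2],0,-36)
to(rk(0,96,62),O,.1734,"home"); print(rel(cur()[0]+cur()[1].apply([0,0,.1734])))
E
```

```text
home rot [0.04 0.01 0.02] shift [-61.8   0.8  43.8] norm 76
[-1.000e-01  1.715e+02  6.120e+01]
```

>>> jog_arm:
  plan:
    - {"dx": -8, "dy": 0, "dz": 5.7, "ax": 0, "ay": 0, "az": 0, "grip": 0.76}
    - {"dx": -8, "dy": 0, "dz": 5.7, "ax": 0, "ay": 0, "az": 0, "grip": 0.76}
    - {"dx": -8, "dy": 0, "dz": 5.7, "ax": 0, "ay": 0, "az": 0, "grip": 0.76}
    - {"dx": -8, "dy": 0, "dz": 5.7, "ax": 0, "ay": 0, "az": 0, "grip": 0.76}
    - {"dx": -8, "dy": 0, "dz": 5.7, "ax": 0, "ay": 0, "az": 0, "grip": 0.76}
    - {"dx": -8, "dy": 0, "dz": 5.7, "ax": 0, "ay": 0, "az": 0, "grip": 0.76}
    - {"dx": -7, "dy": 0, "dz": 5, "ax": 0, "ay": 0, "az": 0, "grip": 0.76}
    - {"dx": 0, "dy": 0, "dz": 0, "ax": 0, "ay": 0, "az": 0, "grip": 0.76}

```text
clock: 5.17
position: [0.5992, -0.0467, 0.2031]
ee_rot: [0.193, 0.748, 0.587, -0.241]
contact_force: [-0.2, 0.5, 0.1]
width: 0.0208
gripper_force: 0.0
```

>>> jog_arm:
  plan:
    - {"dx": -3.2, "dy": 0, "dz": 2.3, "ax": 0, "ay": 0, "az": 0, "grip": 0.76}
    - {"dx": 0, "dy": 0, "dz": 0, "ax": 0, "ay": 0, "az": 0, "grip": 0.76}
    - {"dx": 0, "dy": 0, "dz": 0, "ax": 0, "ay": 0, "az": 0, "grip": 0.76}

```text
clock: 5.42
position: [0.5989, -0.0476, 0.2031]
ee_rot: [0.193, 0.748, 0.588, -0.24]
contact_force: [-0.2, 9.5, 6.8]
width: 0.0205
gripper_force: 4.8
```

```bash
python3 - <<'E'
from g import *
print(rel(cur()[0]+cur()[1].apply([0,0,.1734])))
E
```

```text
[  2.  101.1  62.5]
```

>>> jog_arm:
  plan:
    - {"dx": 8, "dy": 0, "dz": -5.7, "ax": 0, "ay": 0, "az": 0, "grip": 0.76}
    - {"dx": 16, "dy": 0, "dz": -11.4, "ax": 0, "ay": 0, "az": 0, "grip": 0.76}
    - {"dx": 16, "dy": 0, "dz": -11.4, "ax": 0, "ay": 0, "az": 0, "grip": 0.6}
    - {"dx": 16, "dy": 0, "dz": -11.4, "ax": 0, "ay": 0, "az": 0, "grip": 0.5}
    - {"dx": -22, "dy": 0, "dz": -31, "ax": 0, "ay": 0, "az": 0, "grip": 0.4}
    - {"dx": -22, "dy": 0, "dz": -31, "ax": 0, "ay": 0, "az": 0, "grip": 0.4}
    - {"dx": -22, "dy": 0, "dz": -31, "ax": 0, "ay": 0, "az": 0, "grip": 0.4}
    - {"dx": -22, "dy": 0, "dz": -31, "ax": 0, "ay": 0, "az": 0, "grip": 0.4}
    - {"dx": -22, "dy": 0, "dz": -31, "ax": 0, "ay": 0, "az": 0, "grip": 0.4}
    - {"dx": 0, "dy": 0, "dz": 0, "ax": 0, "ay": 1, "az": 0, "grip": 0.4}
    - {"dx": 0, "dy": 0, "dz": 0, "ax": 0, "ay": 1, "az": 0, "grip": 0.4}
    - {"dx": 0, "dy": 0, "dz": 0, "ax": 0, "ay": 1, "az": 0, "grip": 0.4}
    - {"dx": 0, "dy": 0, "dz": 0, "ax": 0, "ay": 1, "az": 0, "grip": 0.4}
    - {"dx": 0, "dy": 0, "dz": 0, "ax": 0, "ay": 1, "az": 0, "grip": 0.4}
    - {"dx": 0, "dy": 0, "dz": 0, "ax": 0, "ay": 1, "az": 0, "grip": 0.4}
    - {"dx": 0, "dy": 0, "dz": 0, "ax": 0, "ay": 0, "az": -0.9, "grip": 0.4}
    - {"dx": 0, "dy": 0, "dz": 0, "ax": 0, "ay": 0, "az": -0.9, "grip": 0.4}
    - {"dx": 0, "dy": 0, "dz": 0, "ax": 0, "ay": 0, "az": -0.8, "grip": 0.4}

```text
clock: 6.92
position: [0.6137, 0.0197, 0.3909]
ee_rot: [0.001, 0.693, 0.721, 0.0]
contact_force: [0.3, 0.4, -0.4]
width: 0.0512
gripper_force: 0.0
```

```bash
python3 - <<'E'
from g import *
to([.535,.36,.40],ori(.03),0); print(cur()[2]["width"],cur()[0])
E
```

```text
rot [0.02 0.02 0.08] shift [342.5 -68.5  -9.1] norm 349
0.051153259803333705 [0.61369826 0.01968646 0.39089565]
```

>>> jog_arm:
  plan:
    - {"dx": 34, "dy": -6.8, "dz": -1, "ax": 0, "ay": 0, "az": 0, "grip": 0.4}
    - {"dx": 34, "dy": -6.8, "dz": -1, "ax": 0, "ay": 0, "az": 0, "grip": 0.4}
    - {"dx": 34, "dy": -6.8, "dz": -1, "ax": 0, "ay": 0, "az": 0, "grip": 0.4}
    - {"dx": 34, "dy": -6.8, "dz": -1, "ax": 0, "ay": 0, "az": 0, "grip": 0.4}
    - {"dx": 34, "dy": -6.8, "dz": -1, "ax": 0, "ay": 0, "az": 0, "grip": 0.4}
    - {"dx": 34, "dy": -6.8, "dz": -1, "ax": 0, "ay": 0, "az": 0, "grip": 0.4}
    - {"dx": 34, "dy": -6.8, "dz": -1, "ax": 0, "ay": 0, "az": 0, "grip": 0.4}
    - {"dx": 34, "dy": -6.8, "dz": -1, "ax": 0, "ay": 0, "az": 0, "grip": 0.4}
    - {"dx": 34, "dy": -6.8, "dz": -1, "ax": 0, "ay": 0, "az": 0, "grip": 0.4}
    - {"dx": 34, "dy": -6.8, "dz": -1, "ax": 0, "ay": 0, "az": 0, "grip": 0.4}
    - {"dx": 0, "dy": 0, "dz": 0, "ax": 0, "ay": 0, "az": 0, "grip": 0.4}
    - {"dx": 0, "dy": 0, "dz": 0, "ax": 0, "ay": 0, "az": 0, "grip": 0.4}

```text
clock: 7.92
position: [0.5333, 0.3593, 0.3998]
ee_rot: [0.002, 0.693, 0.721, -0.0]
contact_force: [0.3, -0.5, -0.6]
width: 0.0512
gripper_force: 0.0
```

```bash
python3 - <<'E'
from g import *
from rig import imaging
import cv2
d=imaging.get_image("wrist");np.savez("pics/wrist3.npz",K=d["K"],extrinsics=d["extrinsics"])
w=cv2.resize(d["image"][:,:,::-1],(800,600),interpolation=cv2.INTER_CUBIC)
s=imaging.get_image("side")["image"][:,:,::-1]; cv2.imwrite("pics/side1.png",s)
w[:252,:336]=cv2.resize(np.ascontiguousarray(s[215:299,275:387]),(336,252),interpolation=cv2.INTER_CUBIC)  # inset: rack
cv2.imwrite("pics/w3.png",w)
E
```

```text
(no output)
```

View pics/w3.png

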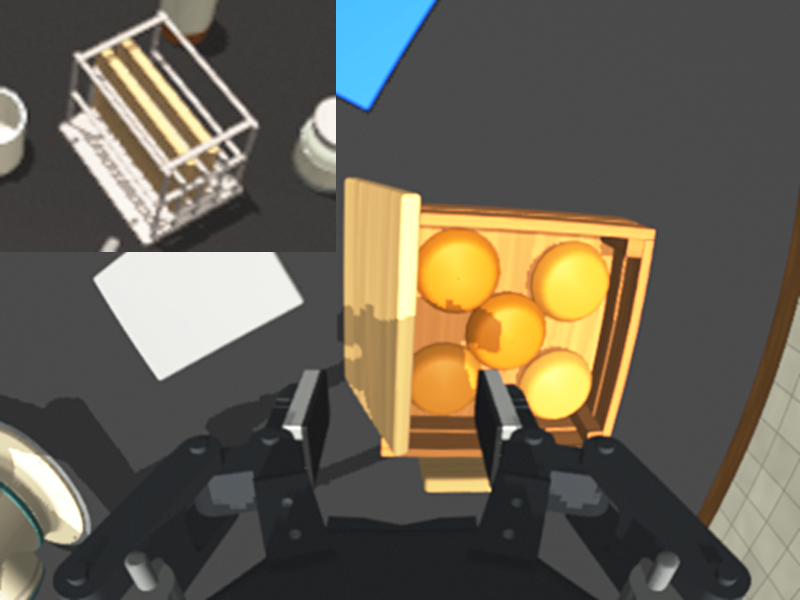

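```bash
python3 - <<'E'
from h import *
W="pics/wrist3.npz"
o=[(W,(-6,88,60),b(401,189)),(W,(6,88,60),b(420,193)),(W,(-6,88,-60),b(345,178)),(W,(6,-88,60),b(409,455)),(W,(-6,-88,60),b(392,450)),(W,(-6,-88,-60),b(344,379))]
a=fit(lean,o,[.52,.32,.03,.38],"A W")
f=lambda x,p: lean([x[0],x[1],x[2],.384],p)
fit(f,o,[.52,.32,.03],"A tilt fixed")
fit(lean,o*2+[("side",(-6,88,60),(201.1,152.8)),("side",(-6,-88,60),(229.7,175.8)),("side",(-6,-88,-60),(223.3,200)),("side",(-6,88,-60),(194.9,177.2)),("scene",(6,88,60),(360.6,204.8))],[.52,.32,.03,.38],"A all")
fit(yawed,[(W,(100,100,60),b(655,231)),(W,(100,-100,60),b(603,442))],[.62,.3,0],"crate")
E
```

```text
A W [0.5156 0.3265 0.0056 0.3765] res [[-0.3, 2.2], [0.5, -0.4], [-0.6, -1.1], [-0.3, -0.5], [0.2, 4.9], [0.5, -0.8]]
A tilt fixed [0.5153 0.3264 0.0061] res [[-0.1, 2.2], [0.6, -0.4], [-1.2, -1.0], [-0.2, -0.7], [0.3, 4.9], [0.1, -0.7]]
A all [0.5157 0.3264 0.0062 0.3745] res [[-0.3, 2.3], [0.5, -0.3], [-0.5, -0.9], [-0.3, -0.4], [0.2, 5.1], [0.8, -0.7], [-0.3, 2.3], [0.5, -0.3], [-0.5, -0.9], [-0.3, -0.4], [0.2, 5.1], [0.8, -0.7], [-2.9, 0.1], [-2.7, -0.0], [-2.6, 0.4], [-1.5, 0.0], [0.1, 1.0]]
crate [ 0.622   0.2963 -0.0052] res [[0.1, -0.8], [0.1, 6.3]]
```

```bash
python3 - <<'E'
from g import *
from h import lean
A=[.5156,.3264,.006,.378]; O=ori(.006,21.6)
to(lean(A,np.array([0,.058,.142])),O,label="pre"); to(lean(A,np.array([0,.058,.042])),O,label="grasp")
print(lean(A,np.array([0,.058,.042])))
E
```

```text
pre rot [3.63 0.09 0.27] shift [ 27.3 108.7  28.1] norm 116
grasp rot [3.63 0.09 0.27] shift [ 27.3 108.6 128.1] norm 170
[0.53075234 0.38449196 0.09701365]
```

>>> jog_arm:
  plan:
    - {"dx": 0, "dy": 0, "dz": 0, "ax": 0.91, "ay": 0, "az": 0.07, "grip": 0.4}
    - {"dx": 0, "dy": 0, "dz": 0, "ax": 0.91, "ay": 0, "az": 0.07, "grip": 0.4}
    - {"dx": 0, "dy": 0, "dz": 0, "ax": 0.91, "ay": 0, "az": 0.07, "grip": 0.4}
    - {"dx": 0, "dy": 0, "dz": 0, "ax": 0.91, "ay": 0.08, "az": 0.07, "grip": 0.4}
    - {"dx": 6.8, "dy": 27.2, "dz": 7, "ax": 0, "ay": 0, "az": 0, "grip": 0.4}
    - {"dx": 6.8, "dy": 27.2, "dz": 7, "ax": 0, "ay": 0, "az": 0, "grip": 0.4}
    - {"dx": 6.8, "dy": 27.2, "dz": 7, "ax": 0, "ay": 0, "az": 0, "grip": 0.4}
    - {"dx": 6.8, "dy": 27.2, "dz": 7, "ax": 0, "ay": 0, "az": 0, "grip": 0.4}
    - {"dx": 0, "dy": 0, "dz": 15, "ax": 0, "ay": 0, "az": 0, "grip": 0.4}
    - {"dx": 0, "dy": 0, "dz": 15, "ax": 0, "ay": 0, "az": 0, "grip": 0.4}
    - {"dx": 0, "dy": 0, "dz": 0, "ax": 0, "ay": 0, "az": 0, "grip": 0.4}

```text
clock: 8.93
position: [0.614, 0.3831, 0.3033]
ee_rot: [-0.133, 0.694, 0.695, -0.136]
contact_force: [-0.3, -0.6, -0.5]
width: 0.0512
gripper_force: 0.0
```

```bash
python3 - <<'E'
from g import *
from h import lean
A=[.5156,.3264,.006,.378]; O=ori(.006,21.6)
to(lean(A,np.array([0,.058,.042])),O,label="grasp")
E
```

```text
grasp rot [-0.05  0.01 -0.05] shift [ 1.8 -1.4 67.4] norm 67
```

>>> jog_arm:
  grip_force: 60
  plan:
    - {"dx": 0.5, "dy": -0.5, "dz": 17, "ax": 0, "ay": 0, "az": 0, "grip": 0.4}
    - {"dx": 0.5, "dy": -0.5, "dz": 17, "ax": 0, "ay": 0, "az": 0, "grip": 0.4}
    - {"dx": 0.5, "dy": -0.4, "dz": 17, "ax": 0, "ay": 0, "az": 0, "grip": 0.4}
    - {"dx": 0.3, "dy": 0, "dz": 16, "ax": 0, "ay": 0, "az": 0, "grip": 0.4}
    - {"dx": 0, "dy": 0, "dz": 0, "ax": 0, "ay": 0, "az": 0, "grip": 0.6}
    - {"dx": 0, "dy": 0, "dz": 0, "ax": 0, "ay": 0, "az": 0, "grip": 0.75}
    - {"dx": 0, "dy": 0, "dz": 0, "ax": 0, "ay": 0, "az": 0, "grip": 0.9}
    - {"dx": 0, "dy": 0, "dz": 0, "ax": 0, "ay": 0, "az": 0, "grip": 1}
    - {"dx": 0, "dy": 0, "dz": 0, "ax": 0, "ay": 0, "az": 0, "grip": 1}
    - {"dx": 0, "dy": 0, "dz": 0, "ax": 0, "ay": 0, "az": 0, "grip": 1}
    - {"dx": 0, "dy": 0, "dz": 0, "ax": 0, "ay": 0, "az": 0, "grip": 1}

```text
clock: 9.85
position: [0.5888, 0.3871, 0.2473]
ee_rot: [-0.132, 0.693, 0.696, -0.131]
contact_force: [0.6, -0.6, 5.7]
width: 0.011
gripper_force: 60.3
```

```bash
python3 - <<'E'
from g import *
from h import lean
A=[.5156,.3264,.006,.378]; O=ori(.006,21.6)
to(lean(A,np.array([0,.058,.042])),O,label="grasp")
x,R,s=cur(); print("gp",x+R.apply([0,0,.155]))
E
```

```text
grasp rot [ 0.04 -0.02 -0.01] shift [-2.2  1.3  6.1] norm 7
gp [0.53231687 0.38711338 0.10299204]
```

>>> jog_arm:
  plan:
    - {"dx": 0, "dy": -6, "dz": -15, "ax": 0, "ay": 0, "az": 0, "grip": 1}
    - {"dx": 0, "dy": -11, "dz": -28, "ax": 0, "ay": 0, "az": 0, "grip": 1}
    - {"dx": 0, "dy": -11, "dz": -28, "ax": 0, "ay": 0, "az": 0, "grip": 1}
    - {"dx": 0, "dy": -11, "dz": -28, "ax": 0, "ay": 0, "az": 0, "grip": 1}
    - {"dx": 0, "dy": -11, "dz": -28, "ax": 0, "ay": 0, "az": 0, "grip": 1}
    - {"dx": 0, "dy": -4, "dz": -10, "ax": 0, "ay": 0, "az": 0, "grip": 1}
    - {"dx": 0, "dy": -15, "dz": 0, "ax": -0.9, "ay": 0, "az": 0, "grip": 1}
    - {"dx": 0, "dy": -15, "dz": 0, "ax": -0.9, "ay": 0, "az": 0, "grip": 1}
    - {"dx": 0, "dy": -15, "dz": 0, "ax": -0.9, "ay": 0, "az": 0, "grip": 1}
    - {"dx": 0, "dy": -15, "dz": 0, "ax": -0.9, "ay": 0, "az": 0, "grip": 1}
    - {"dx": 0, "dy": 0, "dz": 0, "ax": 0, "ay": 0, "az": 0.8, "grip": 1}
    - {"dx": 0, "dy": 0, "dz": 0, "ax": 0, "ay": 0, "az": 0.8, "grip": 1}
    - {"dx": 0, "dy": 0, "dz": 0, "ax": 0, "ay": 0, "az": 0.75, "grip": 1}
    - {"dx": 0, "dy": 0, "dz": 0, "ax": 0, "ay": 0, "az": 0, "grip": 1}

```text
clock: 11.02
position: [0.5296, 0.3868, 0.4055]
ee_rot: [-0.0, 0.788, 0.616, 0.0]
contact_force: [-0.2, 0.5, -2.9]
width: 0.0114
gripper_force: 59.5
```

```bash
python3 - <<'E'
from g import *
O=ori(RK[2])
for n,p in (("above",rk(-42,265,260)),("pre",rk(-42,265,125)),("in",rk(-42,116,125))): to(p,O,label=n)
x,R,s=cur(); print("gp",x+R.apply([0,0,.155]))
E
```

```text
above rot [-0.   -0.   -0.03] shift [-343.2  127.6   -9.5] norm 366
pre rot [-0.   -0.   -0.03] shift [-343.2  127.6  125.5] norm 387
in rot [-0.   -0.   -0.03] shift [-492.2  127.6  125.5] norm 524
gp [0.52951816 0.3868821  0.25048484]
```

>>> jog_arm:
  plan:
    - {"dx": -34.3, "dy": 12.8, "dz": -1, "ax": 0, "ay": 0, "az": 0, "grip": 1}
    - {"dx": -34.3, "dy": 12.8, "dz": -1, "ax": 0, "ay": 0, "az": 0, "grip": 1}
    - {"dx": -34.3, "dy": 12.8, "dz": -1, "ax": 0, "ay": 0, "az": 0, "grip": 1}
    - {"dx": -34.3, "dy": 12.8, "dz": -1, "ax": 0, "ay": 0, "az": 0, "grip": 1}
    - {"dx": -34.3, "dy": 12.8, "dz": -1, "ax": 0, "ay": 0, "az": 0, "grip": 1}
    - {"dx": -34.3, "dy": 12.8, "dz": -1, "ax": 0, "ay": 0, "az": 0, "grip": 1}
    - {"dx": -34.3, "dy": 12.8, "dz": -1, "ax": 0, "ay": 0, "az": 0, "grip": 1}
    - {"dx": -34.3, "dy": 12.8, "dz": -1, "ax": 0, "ay": 0, "az": 0, "grip": 1}
    - {"dx": -34.3, "dy": 12.8, "dz": -1, "ax": 0, "ay": 0, "az": 0, "grip": 1}
    - {"dx": -34.3, "dy": 12.8, "dz": -1, "ax": 0, "ay": 0, "az": 0, "grip": 1}
    - {"dx": 0, "dy": 0, "dz": 26, "ax": 0, "ay": 0, "az": 0, "grip": 1}
    - {"dx": 0, "dy": 0, "dz": 26, "ax": 0, "ay": 0, "az": 0, "grip": 1}
    - {"dx": 0, "dy": 0, "dz": 26, "ax": 0, "ay": 0, "az": 0, "grip": 1}
    - {"dx": 0, "dy": 0, "dz": 26, "ax": 0, "ay": 0, "az": 0, "grip": 1}
    - {"dx": 0, "dy": 0, "dz": 26, "ax": 0, "ay": 0, "az": 0, "grip": 1}
    - {"dx": 0, "dy": 0, "dz": 0, "ax": 0, "ay": 0, "az": 0, "grip": 1}
    - {"dx": 0, "dy": 0, "dz": 0, "ax": 0, "ay": 0, "az": 0, "grip": 1}

```text
clock: 12.43
position: [0.5717, 0.0232, 0.2847]
ee_rot: [-0.002, 0.787, 0.617, -0.001]
contact_force: [0.1, -0.3, -1.8]
width: 0.0111
gripper_force: 59.5
```

```bash
python3 - <<'E'
from g import *
from rig import imaging
import cv2
O=ori(RK[2])
for n,p in (("pre",rk(-42,265,125)),("in",rk(-42,116,125))): to(p,O,label=n)
d=imaging.get_image("wrist");np.savez("pics/wrist4.npz",K=d["K"],extrinsics=d["extrinsics"])
w=cv2.resize(d["image"][:,:,::-1],(800,600),interpolation=cv2.INTER_CUBIC)
s=imaging.get_image("side")["image"][:,:,::-1]; s2=imaging.get_image("scene")["image"][:,:,::-1]
w[:252,:336]=cv2.resize(np.ascontiguousarray(s[195:279,245:357]),(336,252),interpolation=cv2.INTER_CUBIC)
w[:252,464:]=cv2.resize(np.ascontiguousarray(s2[147:231,110:222]),(336,252),interpolation=cv2.INTER_CUBIC)
cv2.imwrite("pics/w4.png",w)
E
```

```text
pre rot [-0.03 -0.01 -0.01] shift [-0.   0.3  4.7] norm 5
in rot [-0.03 -0.01 -0.01] shift [-149.     0.3    4.7] norm 149
```

View pics/w4.png

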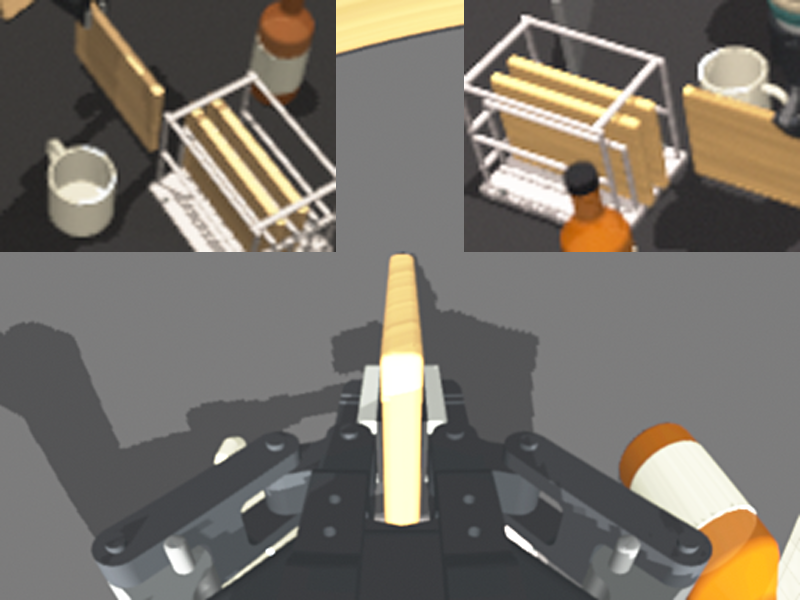

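>>> jog_arm:
  plan:
    - {"dx": -15, "dy": 0, "dz": 3, "ax": 0, "ay": 0, "az": 0, "grip": 1}
    - {"dx": -15, "dy": 0, "dz": 0, "ax": 0, "ay": 0, "az": 0, "grip": 1}
    - {"dx": -15, "dy": 0, "dz": 0, "ax": 0, "ay": 0, "az": 0, "grip": 1}
    - {"dx": -15, "dy": 0, "dz": 0, "ax": 0, "ay": 0, "az": 0, "grip": 1}
    - {"dx": -15, "dy": 0, "dz": 0, "ax": 0, "ay": 0, "az": 0, "grip": 1}
    - {"dx": 0, "dy": 0, "dz": 0, "ax": 0, "ay": 0, "az": 0, "grip": 1}

```text
clock: 13.08
position: [0.5545, -0.0517, 0.2853]
ee_rot: [0.002, 0.788, 0.616, 0.002]
contact_force: [-0.0, -0.5, -2.4]
width: 0.0113
gripper_force: 59.4
```

>>> jog_arm:
  plan:
    - {"dx": -15, "dy": 0, "dz": 0, "ax": 0, "ay": 0, "az": 0, "grip": 1}
    - {"dx": -15, "dy": 0, "dz": 0, "ax": 0, "ay": 0, "az": 0, "grip": 1}
    - {"dx": -15, "dy": 0, "dz": 0, "ax": 0, "ay": 0, "az": 0, "grip": 1}
    - {"dx": -15, "dy": 0, "dz": 0, "ax": 0, "ay": 0, "az": 0, "grip": 1}
    - {"dx": -13, "dy": 0, "dz": 0, "ax": 0, "ay": 0, "az": 0, "grip": 1}
    - {"dx": 0, "dy": 0, "dz": 0, "ax": 0, "ay": 0, "az": 0, "grip": 1}
    - {"dx": 0, "dy": 0, "dz": 0, "ax": 0, "ay": 0, "az": 0, "grip": 1}

```text
clock: 13.67
position: [0.5371, -0.1207, 0.284]
ee_rot: [0.0, 0.788, 0.616, 0.002]
contact_force: [-0.6, 1.0, -1.6]
width: 0.0113
gripper_force: 59.4
```

```bash
python3 - <<'E'
from g import *
x,R,s=cur(); print("gp",rel(x+R.apply([0,0,.155])),s["width"])
E
```

```text
gp [-41.4 117.3 129. ] 0.011291861292971031
```

>>> jog_arm:
  plan:
    - {"dx": 0, "dy": 0, "dz": 3, "ax": 0, "ay": 0, "az": 0, "grip": 1}
    - {"dx": 0, "dy": 0, "dz": 3, "ax": 0, "ay": 0, "az": 0, "grip": 1}
    - {"dx": 0, "dy": 0, "dz": 0, "ax": 0, "ay": 0, "az": 0, "grip": 1}

```text
clock: 13.92
position: [0.5367, -0.1196, 0.2764]
ee_rot: [-0.001, 0.787, 0.617, 0.001]
contact_force: [-0.2, 0.2, -2.3]
width: 0.0113
gripper_force: 59.4
```

>>> jog_arm:
  plan:
    - {"dx": 0, "dy": 0, "dz": 2, "ax": 0, "ay": 0, "az": 0, "grip": 1}
    - {"dx": 0, "dy": 0, "dz": 0, "ax": 0, "ay": 0, "az": 0, "grip": 1}
    - {"dx": 0, "dy": 0, "dz": 0, "ax": 0, "ay": 0, "az": 0, "grip": 1}

```text
clock: 14.17
position: [0.537, -0.1199, 0.2756]
ee_rot: [-0.0, 0.787, 0.617, 0.001]
contact_force: [-1.4, 3.2, 2.2]
width: 0.011
gripper_force: 60.2
```

>>> jog_arm:
  plan:
    - {"dx": 0, "dy": 0, "dz": 0, "ax": 0, "ay": 0, "az": 0, "grip": 0.8}
    - {"dx": 0, "dy": 0, "dz": 0, "ax": 0, "ay": 0, "az": 0, "grip": 0.65}
    - {"dx": 0, "dy": 0, "dz": 0, "ax": 0, "ay": 0, "az": 0, "grip": 0.65}
    - {"dx": 0, "dy": 0, "dz": 0, "ax": 0, "ay": 0, "az": 0, "grip": 0.65}
    - {"dx": 0, "dy": 0, "dz": -10, "ax": 0, "ay": 0, "az": 0, "grip": 0.65}
    - {"dx": 0, "dy": 0, "dz": -25, "ax": 0, "ay": 0, "az": 0, "grip": 0.65}
    - {"dx": 0, "dy": 0, "dz": -30, "ax": 0, "ay": 0, "az": 0, "grip": 0.7}
    - {"dx": 10, "dy": 0, "dz": -30, "ax": 0, "ay": 0, "az": 0, "grip": 0.8}
    - {"dx": 35, "dy": 0, "dz": -10, "ax": 0, "ay": 0, "az": 0, "grip": 0.9}
    - {"dx": 35, "dy": 0, "dz": 0, "ax": 0, "ay": 0, "az": 0, "grip": 0.9}
    - {"dx": 35, "dy": 0, "dz": 0, "ax": 0, "ay": 0, "az": 0, "grip": 0.9}
    - {"dx": 10, "dy": 0, "dz": 0, "ax": 0, "ay": -1, "az": 0, "grip": 0.9}
    - {"dx": 10, "dy": 0, "dz": 0, "ax": 0, "ay": -1, "az": 0, "grip": 0.9}
    - {"dx": 10, "dy": 0, "dz": 0, "ax": 0, "ay": -1, "az": 0, "grip": 0.9}
    - {"dx": 10, "dy": 0, "dz": 0, "ax": 0, "ay": -1, "az": 0, "grip": 0.9}
    - {"dx": 10, "dy": 0, "dz": 0, "ax": 0, "ay": -1, "az": 0, "grip": 0.9}
    - {"dx": 10, "dy": 0, "dz": 0, "ax": 0, "ay": -1, "az": 0, "grip": 0.9}
    - {"dx": 0, "dy": 0, "dz": 0, "ax": 0, "ay": 0, "az": 0, "grip": 0.9}

```text
clock: 15.67
position: [0.5783, 0.0489, 0.3635]
ee_rot: [0.19, 0.748, 0.588, -0.244]
contact_force: [0.1, 0.7, -0.0]
width: 0.0085
gripper_force: 0.0
```

```bash
python3 - <<'E'
from g import *
O=ori(RK[2],0,-36)
to(rk(-42,175,62),O,.1734,"pre"); to(rk(-42,101,62),O,.1734,"home")
x,R,s=cur(); print("tip",rel(x+R.apply([0,0,.1734])),s["width"])
E
```

```text
pre rot [-0.01  0.01  0.02] shift [ 82.9   0.  139. ] norm 162
home rot [-0.01  0.01  0.02] shift [ 23.    0.  182.5] norm 184
tip [-42.2 189.5 223.3] 0.008453699958414678
```

>>> jog_arm:
  plan:
    - {"dx": 13.8, "dy": 0, "dz": 23.1, "ax": 0, "ay": 0, "az": 0, "grip": 0.9}
    - {"dx": 13.8, "dy": 0, "dz": 23.1, "ax": 0, "ay": 0, "az": 0, "grip": 0.9}
    - {"dx": 13.8, "dy": 0, "dz": 23.1, "ax": 0, "ay": 0, "az": 0, "grip": 0.9}
    - {"dx": 13.8, "dy": 0, "dz": 23.1, "ax": 0, "ay": 0, "az": 0, "grip": 0.9}
    - {"dx": 13.8, "dy": 0, "dz": 23.1, "ax": 0, "ay": 0, "az": 0, "grip": 0.9}
    - {"dx": 13.8, "dy": 0, "dz": 23.1, "ax": 0, "ay": 0, "az": 0, "grip": 0.9}
    - {"dx": -8, "dy": 0, "dz": 5.7, "ax": 0, "ay": 0, "az": 0, "grip": 0.9}
    - {"dx": -8, "dy": 0, "dz": 5.7, "ax": 0, "ay": 0, "az": 0, "grip": 0.9}
    - {"dx": -8, "dy": 0, "dz": 5.7, "ax": 0, "ay": 0, "az": 0, "grip": 0.9}
    - {"dx": -8, "dy": 0, "dz": 5.7, "ax": 0, "ay": 0, "az": 0, "grip": 0.9}
    - {"dx": -8, "dy": 0, "dz": 5.7, "ax": 0, "ay": 0, "az": 0, "grip": 0.9}
    - {"dx": -8, "dy": 0, "dz": 5.7, "ax": 0, "ay": 0, "az": 0, "grip": 0.9}
    - {"dx": -8, "dy": 0, "dz": 5.7, "ax": 0, "ay": 0, "az": 0, "grip": 0.9}
    - {"dx": 0, "dy": 0, "dz": 0, "ax": 0, "ay": 0, "az": 0, "grip": 0.9}

```text
clock: 16.83
position: [0.5578, -0.036, 0.2058]
ee_rot: [0.191, 0.75, 0.586, -0.243]
contact_force: [-0.3, 0.3, -0.5]
width: 0.0084
gripper_force: 0.0
```

>>> jog_arm:
  plan:
    - {"dx": -2.4, "dy": 0, "dz": 1.8, "ax": 0, "ay": 0, "az": 0, "grip": 0.9}
    - {"dx": -2.4, "dy": 0, "dz": 1.8, "ax": 0, "ay": 0, "az": 0, "grip": 0.9}
    - {"dx": 0, "dy": 0, "dz": 0, "ax": 0, "ay": 0, "az": 0, "grip": 0.9}
    - {"dx": 0, "dy": 0, "dz": 0, "ax": 0, "ay": 0, "az": 0, "grip": 0.9}

```text
clock: 17.17
position: [0.5575, -0.038, 0.2055]
ee_rot: [0.19, 0.75, 0.586, -0.24]
contact_force: [-0.0, 11.4, 6.6]
width: 0.0088
gripper_force: 5.5
```

```bash
python3 - <<'E'
from g import *
x,R,s=cur(); print("tip",rel(x+R.apply([0,0,.1734])),s["width"])
E
```

```text
tip [-41.3 101.1  64.7] 0.008792089105792902
```

>>> jog_arm:
  plan:
    - {"dx": 8, "dy": 0, "dz": -5.7, "ax": 0, "ay": 0, "az": 0, "grip": 0.9}
    - {"dx": 16, "dy": 0, "dz": -11.4, "ax": 0, "ay": 0, "az": 0, "grip": 0.9}
    - {"dx": 16, "dy": 0, "dz": -11.4, "ax": 0, "ay": 0, "az": 0, "grip": 0.9}
    - {"dx": 16, "dy": 0, "dz": -11.4, "ax": 0, "ay": 0, "az": 0, "grip": 0.9}
    - {"dx": -22, "dy": 0, "dz": -31, "ax": 0, "ay": 0, "az": 0, "grip": 0.4}
    - {"dx": -22, "dy": 0, "dz": -31, "ax": 0, "ay": 0, "az": 0, "grip": 0.4}
    - {"dx": -22, "dy": 0, "dz": -31, "ax": 0, "ay": 0, "az": 0, "grip": 0.4}
    - {"dx": -22, "dy": 0, "dz": -31, "ax": 0, "ay": 0, "az": 0, "grip": 0.4}
    - {"dx": -22, "dy": 0, "dz": -31, "ax": 0, "ay": 0, "az": 0, "grip": 0.4}
    - {"dx": 0, "dy": 0, "dz": 0, "ax": 0, "ay": 1, "az": 0, "grip": 0.4}
    - {"dx": 0, "dy": 0, "dz": 0, "ax": 0, "ay": 1, "az": 0, "grip": 0.4}
    - {"dx": 0, "dy": 0, "dz": 0, "ax": 0, "ay": 1, "az": 0, "grip": 0.4}
    - {"dx": 0, "dy": 0, "dz": 0, "ax": 0, "ay": 1, "az": 0, "grip": 0.4}
    - {"dx": 0, "dy": 0, "dz": 0, "ax": 0, "ay": 1, "az": 0, "grip": 0.4}
    - {"dx": 0, "dy": 0, "dz": 0, "ax": 0, "ay": 1, "az": 0, "grip": 0.4}
    - {"dx": 0, "dy": 0, "dz": 0, "ax": 0, "ay": 0, "az": 1, "grip": 0.4}
    - {"dx": 0, "dy": 0, "dz": 0, "ax": 0, "ay": 0, "az": 1, "grip": 0.4}
    - {"dx": 0, "dy": 0, "dz": 0, "ax": 0, "ay": 0, "az": 1, "grip": 0.4}
    - {"dx": 0, "dy": 0, "dz": 0, "ax": 0, "ay": 0, "az": 1, "grip": 0.4}

```text
clock: 18.75
position: [0.5733, 0.0286, 0.3938]
ee_rot: [-0.0, 0.899, 0.437, -0.0]
contact_force: [-0.5, -0.1, 0.1]
width: 0.0511
gripper_force: 0.0
```

```bash
python3 - <<'E'
from g import *
to([.675,.15,.40],ori(-1.56),0)
E
```

```text
rot [-0.01  0.    8.54] shift [ 103.  -120.3   -6.2] norm 158
```

>>> jog_arm:
  plan:
    - {"dx": 0, "dy": 0, "dz": 0, "ax": 0, "ay": 0, "az": 0.95, "grip": 0.4}
    - {"dx": 0, "dy": 0, "dz": 0, "ax": 0, "ay": 0, "az": 0.95, "grip": 0.4}
    - {"dx": 0, "dy": 0, "dz": 0, "ax": 0, "ay": 0, "az": 0.95, "grip": 0.4}
    - {"dx": 0, "dy": 0, "dz": 0, "ax": 0, "ay": 0, "az": 0.95, "grip": 0.4}
    - {"dx": 0, "dy": 0, "dz": 0, "ax": 0, "ay": 0, "az": 0.95, "grip": 0.4}
    - {"dx": 0, "dy": 0, "dz": 0, "ax": 0, "ay": 0, "az": 0.95, "grip": 0.4}
    - {"dx": 0, "dy": 0, "dz": 0, "ax": 0, "ay": 0, "az": 0.95, "grip": 0.4}
    - {"dx": 0, "dy": 0, "dz": 0, "ax": 0, "ay": 0, "az": 0.95, "grip": 0.4}
    - {"dx": 0, "dy": 0, "dz": 0, "ax": 0, "ay": 0, "az": 0.94, "grip": 0.4}
    - {"dx": 20.5, "dy": -24, "dz": -1, "ax": 0, "ay": 0, "az": 0, "grip": 0.4}
    - {"dx": 20.5, "dy": -24, "dz": -1, "ax": 0, "ay": 0, "az": 0, "grip": 0.4}
    - {"dx": 20.5, "dy": -24, "dz": -1, "ax": 0, "ay": 0, "az": 0, "grip": 0.4}
    - {"dx": 20.5, "dy": -24, "dz": -1, "ax": 0, "ay": 0, "az": 0, "grip": 0.4}
    - {"dx": 20.5, "dy": -24, "dz": -1, "ax": 0, "ay": 0, "az": 0, "grip": 0.4}
    - {"dx": 0, "dy": 0, "dz": 0, "ax": 0, "ay": 0, "az": 0, "grip": 0.4}
    - {"dx": 0, "dy": 0, "dz": 0, "ax": 0, "ay": 0, "az": 0, "grip": 0.4}

```text
clock: 20.08
position: [0.6746, 0.1517, 0.3981]
ee_rot: [-0.0, 1.0, 0.009, -0.0]
contact_force: [-1.2, -0.7, -0.5]
width: 0.0512
gripper_force: 0.0
```

```bash
python3 - <<'E'
from g import *
from rig import imaging
import cv2
d=imaging.get_image("wrist");np.savez("pics/wrist5.npz",K=d["K"],extrinsics=d["extrinsics"])
w=cv2.resize(d["image"][:,:,::-1],(800,600),interpolation=cv2.INTER_CUBIC)
s=imaging.get_image("side")["image"][:,:,::-1]
w[:252,:336]=cv2.resize(np.ascontiguousarray(s[215:299,275:387]),(336,252),interpolation=cv2.INTER_CUBIC)
cv2.imwrite("pics/w5.png",w)
E
```

```text
(no output)
```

View pics/w5.png

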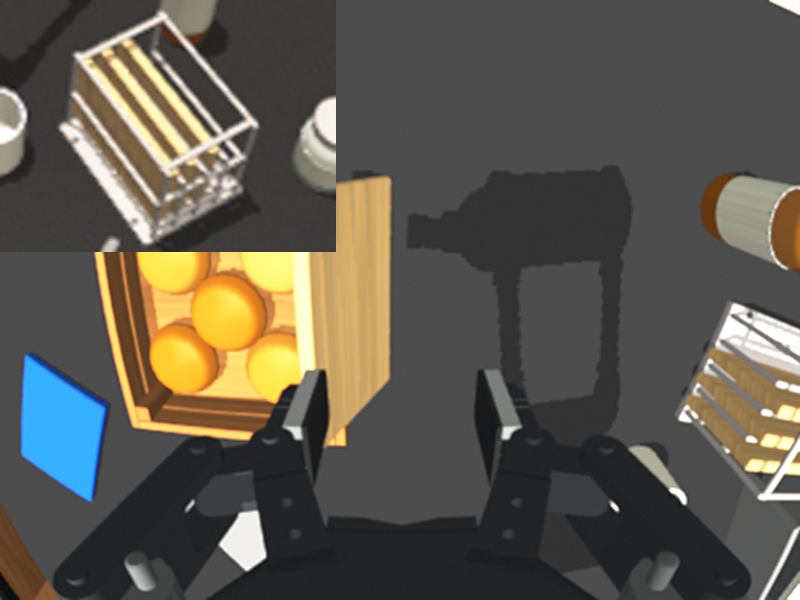

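```bash
python3 - <<'E'
from h import *
from g import *
W="pics/wrist5.npz"
f=lambda x,p: lean([x[0],x[1],x[2],.378],p)
# lean yaw +1.57: v = -x ; +x end is length -88
o=[(W,(-6,-88,-60),b(391,178)),(W,(-6,88,-60),b(390,379))]
x=fit(f,o,[.648,.188,1.58],"B")
for l in(-30,0,30):
  for n in(-6,6): print(l,n,np.round((proj(W,f(x,np.array([n,l,60])/1e3))+.5)/.64-.5,1))
B=[*x,.378]; O=ori(x[2]-np.pi,-21.6)
to(lean(B,np.array([0,-.058,.102])),O,label="pre"); to(lean(B,np.array([0,-.058,.042])),O,label="grasp"); print(lean(B,np.array([0,-.058,.042])))
E
```

```text
B [0.6431 0.1881 1.577 ] res [[0.0, -0.5], [-0.0, 0.7]]
-30 -6 [309.3 292.9]
-30 6 [292.3 290.3]
0 -6 [312.1 340.4]
0 6 [295.6 337. ]
30 -6 [315.3 384. ]
30 6 [299.4 380. ]
pre rot [-3.6  -0.01  0.09] shift [  27.8 -161.1   45.8] norm 170
grasp rot [-3.6  -0.01  0.09] shift [  27.8 -161.1  105.8] norm 195
[0.70105117 0.20393112 0.09701365]
```

>>> jog_arm:
  plan:
    - {"dx": 0, "dy": 0, "dz": 0, "ax": -0.9, "ay": 0, "az": 0.02, "grip": 0.4}
    - {"dx": 0, "dy": 0, "dz": 0, "ax": -0.9, "ay": 0, "az": 0.02, "grip": 0.4}
    - {"dx": 0, "dy": 0, "dz": 0, "ax": -0.9, "ay": 0, "az": 0.02, "grip": 0.4}
    - {"dx": 0, "dy": 0, "dz": 0, "ax": -0.9, "ay": 0, "az": 0.02, "grip": 0.4}
    - {"dx": 5.6, "dy": -32.2, "dz": 5, "ax": 0, "ay": 0, "az": 0, "grip": 0.4}
    - {"dx": 5.6, "dy": -32.2, "dz": 5, "ax": 0, "ay": 0, "az": 0, "grip": 0.4}
    - {"dx": 5.6, "dy": -32.2, "dz": 5, "ax": 0, "ay": 0, "az": 0, "grip": 0.4}
    - {"dx": 5.6, "dy": -32.2, "dz": 5, "ax": 0, "ay": 0, "az": 0, "grip": 0.4}
    - {"dx": 5.6, "dy": -32.2, "dz": 5, "ax": 0, "ay": 0, "az": 0, "grip": 0.4}
    - {"dx": 0, "dy": 0, "dz": 10, "ax": 0, "ay": 0, "az": 0, "grip": 0.4}
    - {"dx": 0, "dy": 0, "dz": 0, "ax": 0, "ay": 0, "az": 0, "grip": 0.4}
    - {"dx": 0, "dy": 0, "dz": 0, "ax": 0, "ay": 0, "az": 0, "grip": 0.4}

```text
clock: 21.18
position: [0.701, 0.2858, 0.3077]
ee_rot: [0.188, 0.982, 0.003, 0.001]
contact_force: [-0.4, 0.4, 0.3]
width: 0.0514
gripper_force: 0.0
```

```bash
python3 - <<'E'
from h import lean
from g import *
B=[.6431,.1881,1.577,.378]; O=ori(B[2]-np.pi,-21.6)
to(lean(B,np.array([0,-.058,.042])),O,label="grasp")
E
```

```text
grasp rot [ 0.01 -0.01 -0.  ] shift [-0.6 -1.5 71. ] norm 71
```

>>> jog_arm:
  grip_force: 60
  plan:
    - {"dx": 0, "dy": -0.5, "dz": 18, "ax": 0, "ay": 0, "az": 0, "grip": 0.4}
    - {"dx": 0, "dy": -0.5, "dz": 18, "ax": 0, "ay": 0, "az": 0, "grip": 0.4}
    - {"dx": 0, "dy": -0.5, "dz": 18, "ax": 0, "ay": 0, "az": 0, "grip": 0.4}
    - {"dx": 0, "dy": 0, "dz": 14, "ax": 0, "ay": 0, "az": 0, "grip": 0.4}
    - {"dx": 0, "dy": 0, "dz": 0, "ax": 0, "ay": 0, "az": 0, "grip": 0.6}
    - {"dx": 0, "dy": 0, "dz": 0, "ax": 0, "ay": 0, "az": 0, "grip": 0.75}
    - {"dx": 0, "dy": 0, "dz": 0, "ax": 0, "ay": 0, "az": 0, "grip": 0.9}
    - {"dx": 0, "dy": 0, "dz": 0, "ax": 0, "ay": 0, "az": 0, "grip": 1}
    - {"dx": 0, "dy": 0, "dz": 0, "ax": 0, "ay": 0, "az": 0, "grip": 1}
    - {"dx": 0, "dy": 0, "dz": 0, "ax": 0, "ay": 0, "az": 0, "grip": 1}
    - {"dx": 0, "dy": 0, "dz": 0, "ax": 0, "ay": 0, "az": 0, "grip": 1}

```text
clock: 22.1
position: [0.7023, 0.2636, 0.2465]
ee_rot: [0.187, 0.982, 0.003, 0.004]
contact_force: [0.2, -0.9, 6.8]
width: 0.0113
gripper_force: 60.3
```

```bash
python3 - <<'E'
from g import *
x,R,s=cur(); print("gp",x+R.apply([0,0,.155]))
E
```

```text
gp [0.70367535 0.20653595 0.10234293]
```

>>> jog_arm:
  plan:
    - {"dx": 0, "dy": 6, "dz": -15, "ax": 0, "ay": 0, "az": 0, "grip": 1}
    - {"dx": 0, "dy": 11, "dz": -28, "ax": 0, "ay": 0, "az": 0, "grip": 1}
    - {"dx": 0, "dy": 11, "dz": -28, "ax": 0, "ay": 0, "az": 0, "grip": 1}
    - {"dx": 0, "dy": 11, "dz": -28, "ax": 0, "ay": 0, "az": 0, "grip": 1}
    - {"dx": 0, "dy": 11, "dz": -28, "ax": 0, "ay": 0, "az": 0, "grip": 1}
    - {"dx": 0, "dy": 4, "dz": -10, "ax": 0, "ay": 0, "az": 0, "grip": 1}
    - {"dx": 0, "dy": 15, "dz": 0, "ax": 0.9, "ay": 0, "az": 0, "grip": 1}
    - {"dx": 0, "dy": 15, "dz": 0, "ax": 0.9, "ay": 0, "az": 0, "grip": 1}
    - {"dx": 0, "dy": 15, "dz": 0, "ax": 0.9, "ay": 0, "az": 0, "grip": 1}
    - {"dx": 0, "dy": 15, "dz": 0, "ax": 0.9, "ay": 0, "az": 0, "grip": 1}
    - {"dx": 0, "dy": 0, "dz": 0, "ax": 0, "ay": 0, "az": -0.9, "grip": 1}
    - {"dx": 0, "dy": 0, "dz": 0, "ax": 0, "ay": 0, "az": -0.9, "grip": 1}
    - {"dx": 0, "dy": 0, "dz": 0, "ax": 0, "ay": 0, "az": -0.9, "grip": 1}
    - {"dx": 0, "dy": 0, "dz": 0, "ax": 0, "ay": 0, "az": -0.9, "grip": 1}
    - {"dx": 0, "dy": 0, "dz": 0, "ax": 0, "ay": 0, "az": -0.9, "grip": 1}
    - {"dx": 0, "dy": 0, "dz": 0, "ax": 0, "ay": 0, "az": -0.9, "grip": 1}
    - {"dx": 0, "dy": 0, "dz": 0, "ax": 0, "ay": 0, "az": -0.9, "grip": 1}
    - {"dx": 0, "dy": 0, "dz": 0, "ax": 0, "ay": 0, "az": -0.9, "grip": 1}
    - {"dx": 0, "dy": 0, "dz": 0, "ax": 0, "ay": 0, "az": -0.9, "grip": 1}
    - {"dx": 0, "dy": 0, "dz": 0, "ax": 0, "ay": 0, "az": -0.9, "grip": 1}

```text
clock: 23.77
position: [0.7016, 0.2061, 0.4034]
ee_rot: [-0.001, 0.888, 0.459, 0.001]
contact_force: [0.9, 1.0, -2.1]
width: 0.0112
gripper_force: 59.6
```

```bash
python3 - <<'E'
from g import *
O=ori(RK[2])
for n,p in (("above",rk(42,275,260)),("pre",rk(42,275,124)),("in",rk(42,116,124))): to(p,O,label=n)
E
```

```text
above rot [-0.   -0.02 -3.6 ] shift [-198.5    1.6  -11.6] norm 199
pre rot [-0.   -0.02 -3.6 ] shift [-198.5    1.6  124.4] norm 234
in rot [-0.   -0.02 -3.6 ] shift [-357.5    1.6  124.4] norm 379
```

>>> jog_arm:
  plan:
    - {"dx": 0, "dy": 0, "dz": 0, "ax": 0, "ay": 0, "az": -0.9, "grip": 1}
    - {"dx": 0, "dy": 0, "dz": 0, "ax": 0, "ay": 0, "az": -0.9, "grip": 1}
    - {"dx": 0, "dy": 0, "dz": 0, "ax": 0, "ay": 0, "az": -0.9, "grip": 1}
    - {"dx": 0, "dy": 0, "dz": 0, "ax": 0, "ay": 0, "az": -0.9, "grip": 1}
    - {"dx": -33, "dy": 0, "dz": 0, "ax": 0, "ay": 0, "az": 0, "grip": 1}
    - {"dx": -33, "dy": 0, "dz": 0, "ax": 0, "ay": 0, "az": 0, "grip": 1}
    - {"dx": -33, "dy": 0, "dz": 0, "ax": 0, "ay": 0, "az": 0, "grip": 1}
    - {"dx": -33, "dy": 0, "dz": 0, "ax": 0, "ay": 0, "az": 0, "grip": 1}
    - {"dx": -33, "dy": 0, "dz": 0, "ax": 0, "ay": 0, "az": 0, "grip": 1}
    - {"dx": -33, "dy": 0, "dz": 0, "ax": 0, "ay": 0, "az": 0, "grip": 1}
    - {"dx": 0, "dy": 0, "dz": 24, "ax": 0, "ay": 0, "az": 0, "grip": 1}
    - {"dx": 0, "dy": 0, "dz": 24, "ax": 0, "ay": 0, "az": 0, "grip": 1}
    - {"dx": 0, "dy": 0, "dz": 24, "ax": 0, "ay": 0, "az": 0, "grip": 1}
    - {"dx": 0, "dy": 0, "dz": 24, "ax": 0, "ay": 0, "az": 0, "grip": 1}
    - {"dx": 0, "dy": 0, "dz": 24, "ax": 0, "ay": 0, "az": 0, "grip": 1}
    - {"dx": 0, "dy": 0, "dz": 0, "ax": 0, "ay": 0, "az": 0, "grip": 1}
    - {"dx": 0, "dy": 0, "dz": 0, "ax": 0, "ay": 0, "az": 0, "grip": 1}

```text
clock: 25.18
position: [0.6535, 0.014, 0.2827]
ee_rot: [-0.002, 0.788, 0.616, -0.0]
contact_force: [0.4, -0.1, -1.5]
width: 0.0111
gripper_force: 59.5
```

```bash
python3 - <<'E'
from g import *
from rig import imaging
import cv2
O=ori(RK[2])
for n,p in (("pre",rk(42,275,124)),("in",rk(42,116,124))): to(p,O,label=n)
s=imaging.get_image("side")["image"][:,:,::-1]; s2=imaging.get_image("scene")["image"][:,:,::-1]
c=lambda a,x,y:cv2.resize(np.ascontiguousarray(a[y:y+105,x:x+140]),(400,300),interpolation=cv2.INTER_CUBIC)
w=d=imaging.get_image("wrist")["image"][:,:,::-1]
cv2.imwrite("pics/w6.png",np.vstack([np.hstack([c(s,250,190),c(s2,100,140)]),cv2.resize(w[190:384],(800,303))[:300]]))
E
```

```text
pre rot [-0.03 -0.01 -0.04] shift [-0.5  2.8  3.7] norm 5
in rot [-0.03 -0.01 -0.04] shift [-159.5    2.8    3.7] norm 160
```

View pics/w6.png

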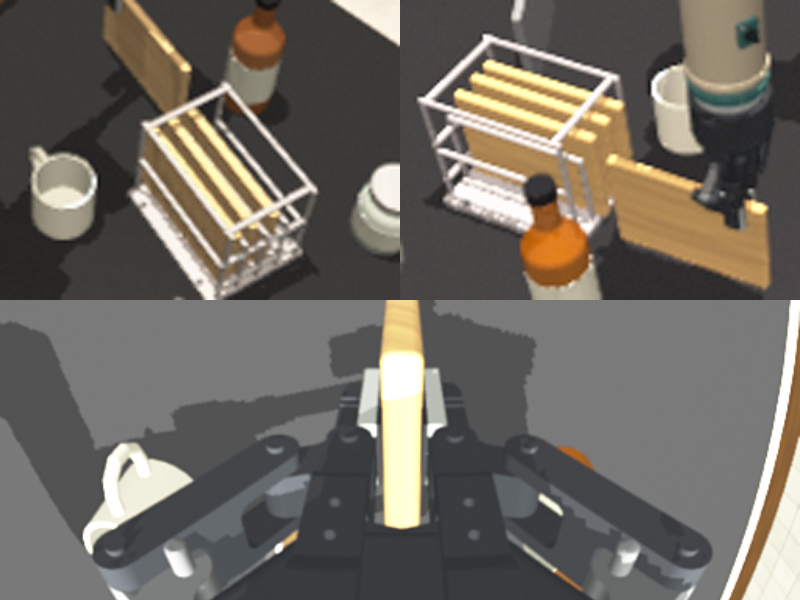

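>>> jog_arm:
  plan:
    - {"dx": -15, "dy": 1, "dz": 0.5, "ax": 0, "ay": 0, "az": 0, "grip": 1}
    - {"dx": -15, "dy": 1, "dz": 0, "ax": 0, "ay": 0, "az": 0, "grip": 1}
    - {"dx": -15, "dy": 0, "dz": 0, "ax": 0, "ay": 0, "az": 0, "grip": 1}
    - {"dx": -15, "dy": 0, "dz": 0, "ax": 0, "ay": 0, "az": 0, "grip": 1}
    - {"dx": -15, "dy": 0, "dz": 0, "ax": 0, "ay": 0, "az": 0, "grip": 1}
    - {"dx": 0, "dy": 0, "dz": 0, "ax": 0, "ay": 0, "az": 0, "grip": 1}

```text
clock: 25.83
position: [0.6372, -0.0634, 0.2845]
ee_rot: [0.001, 0.789, 0.615, 0.001]
contact_force: [-0.1, 0.3, -2.1]
width: 0.0109
gripper_force: 59.5
```

>>> jog_arm:
  plan:
    - {"dx": -15, "dy": 0, "dz": 0, "ax": 0, "ay": 0, "az": 0, "grip": 1}
    - {"dx": -15, "dy": 0, "dz": 0, "ax": 0, "ay": 0, "az": 0, "grip": 1}
    - {"dx": -15, "dy": 0, "dz": 0, "ax": 0, "ay": 0, "az": 0, "grip": 1}
    - {"dx": -15, "dy": 0, "dz": 0, "ax": 0, "ay": 0, "az": 0, "grip": 1}
    - {"dx": -12, "dy": 0, "dz": 0, "ax": 0, "ay": 0, "az": 0, "grip": 1}
    - {"dx": -10, "dy": 0, "dz": 0, "ax": 0, "ay": 0, "az": 0, "grip": 1}
    - {"dx": 0, "dy": 0, "dz": 0, "ax": 0, "ay": 0, "az": 0, "grip": 1}
    - {"dx": 0, "dy": 0, "dz": 0, "ax": 0, "ay": 0, "az": 0, "grip": 1}

```text
clock: 26.5
position: [0.6181, -0.1397, 0.2841]
ee_rot: [0.0, 0.788, 0.615, 0.002]
contact_force: [-0.0, 0.7, -2.0]
width: 0.0111
gripper_force: 59.5
```

```bash
python3 - <<'E'
from g import *
x,R,s=cur(); print("gp",rel(x+R.apply([0,0,.155])),s["width"])
E
```

```text
gp [ 41.8 118.2 129.1] 0.011116738571432819
```

Same state as board A had; lower to the floor, then release.

>>> jog_arm:
  plan:
    - {"dx": 0, "dy": 0, "dz": 3, "ax": 0, "ay": 0, "az": 0, "grip": 1}
    - {"dx": 0, "dy": 0, "dz": 3, "ax": 0, "ay": 0, "az": 0, "grip": 1}
    - {"dx": 0, "dy": 0, "dz": 2, "ax": 0, "ay": 0, "az": 0, "grip": 1}
    - {"dx": 0, "dy": 0, "dz": 0, "ax": 0, "ay": 0, "az": 0, "grip": 1}
    - {"dx": 0, "dy": 0, "dz": 0, "ax": 0, "ay": 0, "az": 0, "grip": 1}

```text
clock: 26.92
position: [0.6183, -0.1385, 0.2758]
ee_rot: [0.0, 0.788, 0.616, 0.001]
contact_force: [-0.4, -1.0, -2.4]
width: 0.0111
gripper_force: 59.5
```

>>> jog_arm:
  plan:
    - {"dx": 0, "dy": 0, "dz": 1.5, "ax": 0, "ay": 0, "az": 0, "grip": 1}
    - {"dx": 0, "dy": 0, "dz": 0, "ax": 0, "ay": 0, "az": 0, "grip": 1}
    - {"dx": 0, "dy": 0, "dz": 0, "ax": 0, "ay": 0, "az": 0, "grip": 1}

```text
clock: 27.17
position: [0.6185, -0.1389, 0.2751]
ee_rot: [0.001, 0.788, 0.616, 0.002]
contact_force: [0.8, 0.4, -0.0]
width: 0.0108
gripper_force: 59.8
```

>>> jog_arm:
  plan:
    - {"dx": 0, "dy": 0, "dz": 0, "ax": 0, "ay": 0, "az": 0, "grip": 0.8}
    - {"dx": 0, "dy": 0, "dz": 0, "ax": 0, "ay": 0, "az": 0, "grip": 0.65}
    - {"dx": 0, "dy": 0, "dz": 0, "ax": 0, "ay": 0, "az": 0, "grip": 0.65}
    - {"dx": 0, "dy": 0, "dz": 0, "ax": 0, "ay": 0, "az": 0, "grip": 0.65}
    - {"dx": 0, "dy": 0, "dz": -10, "ax": 0, "ay": 0, "az": 0, "grip": 0.65}
    - {"dx": 0, "dy": 0, "dz": -25, "ax": 0, "ay": 0, "az": 0, "grip": 0.65}
    - {"dx": 0, "dy": 0, "dz": -30, "ax": 0, "ay": 0, "az": 0, "grip": 0.7}
    - {"dx": 10, "dy": 0, "dz": -30, "ax": 0, "ay": 0, "az": 0, "grip": 0.8}
    - {"dx": 35, "dy": 0, "dz": -10, "ax": 0, "ay": 0, "az": 0, "grip": 0.9}
    - {"dx": 35, "dy": 0, "dz": 0, "ax": 0, "ay": 0, "az": 0, "grip": 0.9}
    - {"dx": 35, "dy": 0, "dz": 0, "ax": 0, "ay": 0, "az": 0, "grip": 0.9}
    - {"dx": 10, "dy": 0, "dz": 0, "ax": 0, "ay": -1, "az": 0, "grip": 0.9}
    - {"dx": 10, "dy": 0, "dz": 0, "ax": 0, "ay": -1, "az": 0, "grip": 0.9}
    - {"dx": 10, "dy": 0, "dz": 0, "ax": 0, "ay": -1, "az": 0, "grip": 0.9}
    - {"dx": 10, "dy": 0, "dz": 0, "ax": 0, "ay": -1, "az": 0, "grip": 0.9}
    - {"dx": 10, "dy": 0, "dz": 0, "ax": 0, "ay": -1, "az": 0, "grip": 0.9}
    - {"dx": 10, "dy": 0, "dz": 0, "ax": 0, "ay": -1, "az": 0, "grip": 0.9}
    - {"dx": 0, "dy": 0, "dz": 0, "ax": 0, "ay": 0, "az": 0, "grip": 0.9}

```text
clock: 28.67
position: [0.6599, 0.0306, 0.3628]
ee_rot: [0.191, 0.748, 0.587, -0.243]
contact_force: [-1.1, -0.3, -1.3]
width: 0.0083
gripper_force: 0.0
```

```bash
python3 - <<'E'
from g import *
O=ori(RK[2],0,-36)
to(rk(42,175,62),O,.1734,"pre"); to(rk(42,101,62),O,.1734,"home")
x,R,s=cur(); print("tip",rel(x+R.apply([0,0,.1734])),s["width"])
E
```

```text
pre rot [-0.01  0.   -0.01] shift [ 81.2   0.5 139.4] norm 161
home rot [-0.01  0.   -0.01] shift [ 21.3   0.5 182.9] norm 184
tip [ 41.3 191.2 222.5] 0.008323350165689214
```

>>> jog_arm:
  plan:
    - {"dx": 13.6, "dy": 0, "dz": 23.2, "ax": 0, "ay": 0, "az": 0, "grip": 0.9}
    - {"dx": 13.6, "dy": 0, "dz": 23.2, "ax": 0, "ay": 0, "az": 0, "grip": 0.9}
    - {"dx": 13.6, "dy": 0, "dz": 23.2, "ax": 0, "ay": 0, "az": 0, "grip": 0.9}
    - {"dx": 13.6, "dy": 0, "dz": 23.2, "ax": 0, "ay": 0, "az": 0, "grip": 0.9}
    - {"dx": 13.6, "dy": 0, "dz": 23.2, "ax": 0, "ay": 0, "az": 0, "grip": 0.9}
    - {"dx": 13.6, "dy": 0, "dz": 23.2, "ax": 0, "ay": 0, "az": 0, "grip": 0.9}
    - {"dx": -8, "dy": 0, "dz": 5.7, "ax": 0, "ay": 0, "az": 0, "grip": 0.9}
    - {"dx": -8, "dy": 0, "dz": 5.7, "ax": 0, "ay": 0, "az": 0, "grip": 0.9}
    - {"dx": -8, "dy": 0, "dz": 5.7, "ax": 0, "ay": 0, "az": 0, "grip": 0.9}
    - {"dx": -8, "dy": 0, "dz": 5.7, "ax": 0, "ay": 0, "az": 0, "grip": 0.9}
    - {"dx": -8, "dy": 0, "dz": 5.7, "ax": 0, "ay": 0, "az": 0, "grip": 0.9}
    - {"dx": -8, "dy": 0, "dz": 5.7, "ax": 0, "ay": 0, "az": 0, "grip": 0.9}
    - {"dx": -8, "dy": 0, "dz": 5.7, "ax": 0, "ay": 0, "az": 0, "grip": 0.9}
    - {"dx": 0, "dy": 0, "dz": 0, "ax": 0, "ay": 0, "az": 0, "grip": 0.9}

```text
clock: 29.83
position: [0.6391, -0.0562, 0.2057]
ee_rot: [0.191, 0.75, 0.585, -0.242]
contact_force: [0.2, -0.6, 0.1]
width: 0.0084
gripper_force: 0.0
```

>>> jog_arm:
  plan:
    - {"dx": -2.4, "dy": 0, "dz": 1.8, "ax": 0, "ay": 0, "az": 0, "grip": 0.9}
    - {"dx": -2.4, "dy": 0, "dz": 1.8, "ax": 0, "ay": 0, "az": 0, "grip": 0.9}
    - {"dx": 0, "dy": 0, "dz": 0, "ax": 0, "ay": 0, "az": 0, "grip": 0.9}
    - {"dx": 0, "dy": 0, "dz": 0, "ax": 0, "ay": 0, "az": 0, "grip": 0.9}

```text
clock: 30.17
position: [0.6387, -0.0583, 0.2051]
ee_rot: [0.191, 0.75, 0.586, -0.24]
contact_force: [0.5, 7.8, 4.3]
width: 0.0088
gripper_force: 3.7
```

```bash
python3 - <<'E'
from g import *
x,R,s=cur(); print("tip",rel(x+R.apply([0,0,.1734])),s["width"])
E
```

```text
tip [ 42.3 100.5  64.3] 0.008841332289051892
```

Home as well. I'll retreat and take one last look.

>>> jog_arm:
  plan:
    - {"dx": 8, "dy": 0, "dz": -5.7, "ax": 0, "ay": 0, "az": 0, "grip": 0.9}
    - {"dx": 16, "dy": 0, "dz": -11.4, "ax": 0, "ay": 0, "az": 0, "grip": 0.9}
    - {"dx": 16, "dy": 0, "dz": -11.4, "ax": 0, "ay": 0, "az": 0, "grip": 0.9}
    - {"dx": 16, "dy": 0, "dz": -11.4, "ax": 0, "ay": 0, "az": 0, "grip": 0.9}
    - {"dx": -22, "dy": 0, "dz": -31, "ax": 0, "ay": 0, "az": 0, "grip": 0.9}
    - {"dx": -22, "dy": 0, "dz": -31, "ax": 0, "ay": 0, "az": 0, "grip": 0.9}
    - {"dx": -22, "dy": 0, "dz": -31, "ax": 0, "ay": 0, "az": 0, "grip": 0.9}
    - {"dx": -22, "dy": 0, "dz": -31, "ax": 0, "ay": 0, "az": 0, "grip": 0.9}
    - {"dx": -22, "dy": 0, "dz": -31, "ax": 0, "ay": 0, "az": 0, "grip": 0.9}
    - {"dx": 0, "dy": 0, "dz": 0, "ax": 0, "ay": 0, "az": 0, "grip": 0.9}
    - {"dx": 0, "dy": 0, "dz": 0, "ax": 0, "ay": 0, "az": 0, "grip": 0.9}

```text
clock: 31.08
position: [0.655, 0.0091, 0.3968]
ee_rot: [0.192, 0.75, 0.585, -0.24]
contact_force: [-0.1, 0.6, 0.6]
width: 0.0085
gripper_force: 0.0
```

```bash
python3 - <<'E'
import cv2, numpy as np
from rig import imaging
s=imaging.get_image("side")["image"][:,:,::-1]; s2=imaging.get_image("scene")["image"][:,:,::-1]; w=imaging.get_image("wrist")["image"][:,:,::-1]
c=lambda a,x,y:cv2.resize(np.ascontiguousarray(a[y:y+105,x:x+140]),(400,300),interpolation=cv2.INTER_CUBIC)
cv2.imwrite("pics/w7.png",np.vstack([np.hstack([c(s,250,190),c(s2,60,140)]),np.hstack([cv2.resize(w,(400,300)),cv2.resize(s2,(400,300))])]))
E
```

```text
(no output)
```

View pics/w7.png

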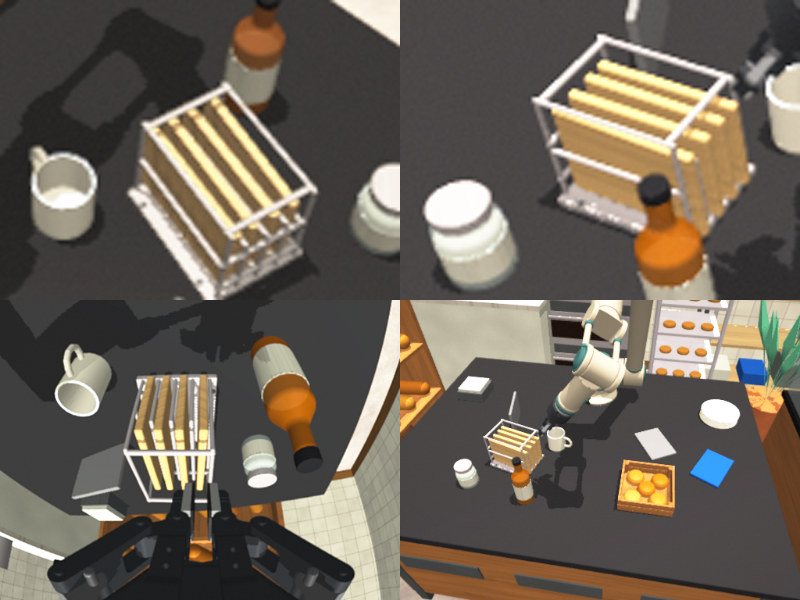

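The picture shows all four boards upright and level with each other in the rack. The bottle, mug and jar are where they were.

```bash
python3 -c "
from rig import manip; print(manip.sign_off())"
```

```text
the job is handed in; nothing more can be done
None
```

The job is handed in at about 31 s: all four boards stand on edge in their own slots, pushed home against the back stop, and the last pictures show the bottle, mug and jar undisturbed; the sign-off returned no score.

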